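# Put away a glaze test: tiles on the sample rail, kiln posts in their tray

### The job

Clear the bench after a test firing. Hang the wide test tile by its hook on the sample rail at the loading place near the left end and slide it along the bar, without lifting it off, to the far mark; then hang the narrow tile at the loading place in the same way and slide it to the near mark. Pack every kiln post that is out, before or after, upright in one row on the floor of the plywood tray; do not let a tile fall over, and leave the other things on the bench where they are.

Things in the scene. Friction and masses are not known exactly. Their poses are not given: they have to be found in the camera images.
- rail: fixed sample rail: round steel bar, 14 mm diameter, along the rail's y, axis 200 mm above the table, on wooden uprights 16 mm square at y = +195 and -195 mm (feet 110 (x) x 40 x 12). Two dark rings 10 mm wide are the marks. Origin: on the table under the bar's middle. +x points away from the robot; the +y end (robot's left) is the loading end
- load (a point): the loading place: on top of the bar (207 mm above the table), 120 mm from the middle towards the left (+y) end. Axes as the rail
- near_mark (a point): the near mark (first ring from the loading end): on top of the bar at y = +10 mm. Axes as the rail
- far_mark (a point): the far mark (second ring): on top of the bar at y = -100 mm. Axes as the rail
- wide_tile: wide glazed test tile with a hook, rigid, stands on its foot, about 280 g. Foot 62 (x) x 72 (y) x 8; tile face 8 (x) x 72 (y), z 8 to 78, clamp on top to z 82. Steel C hook above it (see its crest), wooden grip tab on top (see its tab). Origin: centre of the foot underside, z up, y along the tile width. At the start +x (hook mouth) points away from the robot within 0.5 rad
- wide_tile_crest (a point): wide tile: hook arm underside, middle of its 24 mm pocket, 126 mm above the tile origin; it lies on top of the bar when hung. Axes as the tile. Hook 16 wide in y; in tile x,z: spine x -18..-12, z 82..134; arm x -18..18, z 126..134; down-turned lip x 12..18, z 112..126. The bar enters from +x through the 30 mm gap between lip and clamp (z 82..112)
- wide_tile_tab (a point): grip point in the wide tile's wooden grip tab (16 in x, 26 in y, z 134 to 176), 161 mm above the tile origin. Pinched across its 16 mm (tile x) with tips above z 134 the fingers stay over the bar
- narrow_tile: narrow glazed test tile with a hook, rigid, stands on its foot, about 200 g. Foot 62 (x) x 44 (y) x 8; tile face 8 (x) x 44 (y), z 8 to 78, clamp on top to z 82. Steel C hook above it (see its crest), wooden grip tab on top (see its tab). Origin: centre of the foot underside, z up, y along the tile width. At the start +x (hook mouth) points away from the robot within 0.5 rad
- narrow_tile_crest (a point): narrow tile: hook arm underside, middle of its 24 mm pocket, 126 mm above the tile origin; it lies on top of the bar when hung. Axes as the tile. Hook 16 wide in y; in tile x,z: spine x -18..-12, z 82..134; arm x -18..18, z 126..134; down-turned lip x 12..18, z 112..126. The bar enters from +x through the 30 mm gap between lip and clamp (z 82..112)
- narrow_tile_tab (a point): grip point in the narrow tile's wooden grip tab (16 in x, 26 in y, z 134 to 176), 161 mm above the tile origin. Pinched across its 16 mm (tile x) with tips above z 134 the fingers stay over the bar
- tray: fixed open plywood tray for the posts, outside 252 (its x) x 61 (its y) x 19 high, walls 6, floor 6 thick, so inside 240 x 49: one row. Origin: centre of its underside; its long axis x points roughly away from the robot
- tray_in (a point): centre of the tray's inner floor, 6 mm above the table. Axes as the tray
- square_tall: buff ceramic kiln post with a dark spot on top, 40 x 40, 52 tall, about 180 g; may be absent. Starts upright. Origin: centre of its underside, z up, x and y square to the faces
- square_short: buff ceramic kiln post with a dark spot on top, 40 x 40, 46 tall, about 150 g; may be absent. Starts upright. Origin: centre of its underside, z up, x and y square to the faces
- round_tall: buff ceramic kiln post with a dark spot on top, diameter 42, 52 tall, about 170 g; may be absent. Starts upright. Origin: centre of its underside, z up
- round_short: buff ceramic kiln post with a dark spot on top, diameter 42, 46 tall, about 150 g; may be absent. Starts upright. Origin: centre of its underside, z up
- oblong: buff ceramic kiln post with a dark spot on top, 56 (x) x 40 (y), 48 tall, about 240 g; may be absent. Starts upright. Origin: centre of its underside, z up, x along the long side
- pinch_pot: small raw clay cup, 48 across, 34 tall, standing among the posts (bystander: leave it alone)
- glaze_jar: jar 56 across, 75 tall, at the left (bystander: leave it alone)
- brush: glaze brush 160 long, lying under the rail (bystander: leave it alone)
- small_bowl: clay bowl 90 across, 35 tall, just beyond the rail (bystander: leave it alone)
- rib: flat wooden rib 90 x 50 x 8, lying in front of the posts, towards the robot (bystander: leave it alone)

How it is judged:
By the outcome, as a careful person would: the job done as asked, in the order asked, and still so for the second after the job is handed in, with the robot touching nothing.
Of square_tall, square_short, round_tall, round_short, oblong only 3 to 5 are there at a start; the rules pass over those that are not, and their reading is None.
At some moment in a run one of square_tall, square_short, round_tall, round_short, oblong may be knocked a few centimetres aside while the robot is not near it.
It also fails if it takes over 210 s, if anything falls off the work surface, if the arm or the gripper's body presses on something with over 40 N, if the wrist force passes 120 N, or if a joint passes its speed limit or range.

### The arm

A 6-joint arm with a two-finger parallel gripper is mounted at the origin on the work surface. World frame = base frame: x ahead of the robot, y to its left, z up, the work surface at z = 0. Lengths are in m, angles in degrees, forces in N, time in s.
With the tool pointing down it reaches from about 0.3 to 0.75 m from the base axis. Payload 8.5 kg.
Tool frame: the origin (TCP) lies at the very end of the fingers, on their centre line; the grasp point (between the pads) lies 19 mm behind it; y points along the fingers, z is the direction in which the jaws open and shut, and the axes are right-handed (so a half turn about y gives the same grasp; the last joint's range is limited). The gripper opens to 85 mm and grips with 20 to 120 N. Pads are 22 mm wide; open, the fingers measure 114 mm over their backs; the gripper's body (76 mm by 85 mm) begins 54 mm behind the grasp point. The pads swing forward as they close: fully open they stand 13 mm farther back than shut.
Start: joints at [-79.315, 21.807, 74.336, -0, 83.858, -12.336], TCP at [0.215, -0.506, 0.231] pointing down, gripper open.
Joint ranges: [-178.18, 178.18], [-50.72, 133.34], [12.68, 142.11], [-81.47, 261.47], [9.98, 163.14], [-165.26, 165.26]. Speed limits (degrees/s): [136.94, 136.94, 180, 180, 180, 180].

### API

Orientations are given as a 3x3 rotation matrix whose columns are the frame's x, y, z axes.
In Python, from rig import env gives the robot as it stands. The module is installed in compiled form; this text tells all that it offers.
- The arm moves only by the tool servo_tool, never from a script. Its argument "rows" is one flat list of numbers, 7 for each row, row after row: the opening, from 0 (shut) to 1 (fully open), then the shift along the world's x, y, z in m, then the turn, a rotation vector about the world's x, y, z in degrees. A call has 1 to 10 rows; each row shifts and turns the commanded pose from where the row before left it; what a row does not reach is not made up. A row lasts 1/12 s, in which the tool goes at most 41.7 mm and 7.16 degrees, less where a joint would pass 70% of its speed; a pose out of reach is approached as far as the arm can. A call with a gripper value outside its range is refused whole. The fingers move at their own pace and stop on an object; "force" is the grip in N (left out, the last holds). Time passes only in rows, so rows that do not move let the fingers close. It gives the time, the measured TCP pose, the force and the opening at its end, in the units of the state.
- env.observe(): the state, without advancing time (a new reading comes with each control period).
- env.get_image(name): name is "side" or "top"; returns the picture (420x560x3 uint8, red, green, blue); there is no depth.
- env.camera_model(name): a dict with "camera_matrix" (3x3 intrinsics, pixels), "k1" (the pictures are not rectified: a ray, as slopes to the right and down, at radius r is drawn at 1 + k1 r^2 times it, then the intrinsics apply), "R" (3x3) and "t" (3): a world point X has camera coordinates R X + t. Camera axes: x right, y down, z forward; pixel columns grow to the right and rows downward; lengths in m; the calibration is good to about 2 mm. A picture is of the moment at which its call begins. camera_model takes no time and is no camera call.
- env.close_job(): hands the job in, once; it reports no verdict.
The state is a dict: "time_s": time; "q": joint angles; "qvel": joint speeds; "joint_efforts": joint torques, N m; "position": TCP position; "tool_rot": TCP orientation; "ft_force": force on the tool from outside, world axes, zero at the start; "wrist_torque": the same for the moment, N m; "grip_width": finger opening in m.
Only numpy, scipy, OpenCV 4.12 (cv2) and the standard library are available. Lean on these libraries where they do the work, as an engineer would, in place of code of your own. Each camera call takes 0.05 s, during which the arm holds its last target.

## Working session

There is one attempt and no reset: what is moved stays moved. The work goes in short steps, Python scripts to look and compute and a tool call to move; the robot and the scene stay as the last step left them, time stands still between calls to the robot, and variables do not carry over. Pictures are saved under pics/ and viewed, and the job is handed in when it is done.

Besides the shell and the picture viewer there is one more tool, called after "Call:" as name(argument=value, ...), one argument or row to a line, values as JSON. servo_tool: Moves the arm, as the interface text tells. Its arguments: {"type":"object","properties":{"rows":{"type":"array","items":{"type":"number"}},"force":{"type":"number"}},"required":["rows"]}

```bash
ls; mkdir -p pics; cat > h.py <<'E'
import numpy as np, cv2
from rig import env
def snap(name,fn):
    im=env.get_image(name); cv2.imwrite('pics/'+fn+'.png',im[:,:,::-1]); return im
def crop(im,fn,c0,r0,c1,r1,s):
    a=cv2.resize(im[r0:r1,c0:c1,::-1],None,fx=s,fy=s,interpolation=cv2.INTER_CUBIC)
    cv2.imwrite('pics/'+fn+'.png',a)
def ray(name,u,v):
    m=env.camera_model(name);K=np.array(m['camera_matrix']);k=m['k1']
    d=np.array([(u-K[0,2])/K[0,0],(v-K[1,2])/K[1,1]]);x=d.copy()
    for _ in range(30): x=d/(1+k*(x@x))
    R=np.array(m['R']);t=np.array(m['t'])
    return -R.T@t, R.T@np.array([x[0],x[1],1.])
def atz(name,u,v,z):
    o,d=ray(name,u,v); return o+d*(z-o[2])/d[2]
def proj(name,X):
    m=env.camera_model(name);K=np.array(m['camera_matrix']);k=m['k1']
    c=np.array(m['R'])@np.array(X)+np.array(m['t']); s=c[:2]/c[2]; s=s*(1+k*(s@s))
    return K[0,0]*s[0]+K[0,2],K[1,1]*s[1]+K[1,2]
def st():
    o=env.observe(); np.set_printoptions(precision=4,suppress=True)
    print(o['time_s'],o['position'],o['tool_rot'],o['ft_force'],o['grip_width'],o['q'])
E
python3 - <<'E'
from h import *
a=snap('side','s0');b=snap('top','t0');st()
for n in('side','top'):
    m=env.camera_model(n);R=np.array(m['R']);print(n,m,-R.T@np.array(m['t']))
E
```

```text
pics
0.1 [ 0.215  -0.5059  0.2308] [[-0.9204 -0.0002  0.3911]
 [-0.3911  0.0012 -0.9204]
 [-0.0003 -1.     -0.0012]] [0.857  0.1482 0.4897] 0.08534990877532227 [-79.315   21.8363  74.3788   0.0005  83.8568 -12.3361]
side {'camera_matrix': array([[470.0177,   0.    , 278.0526],
       [  0.    , 470.0177, 214.3933],
       [  0.    ,   0.    ,   1.    ]]), 'k1': 0.01930498785404332, 'R': array([[ 0.9786, -0.2054, -0.0114],
       [-0.1412, -0.6303, -0.7634],
       [ 0.1496,  0.7487, -0.6458]]), 't': array([-0.53  ,  0.2185,  0.874 ])} [ 0.4188 -0.6255  0.7252]
top {'camera_matrix': array([[529.6204,   0.    , 276.4522],
       [  0.    , 529.6204, 208.3728],
       [  0.    ,   0.    ,   1.    ]]), 'k1': -0.07231558630447926, 'R': array([[-0.0006, -1.    , -0.0012],
       [-0.9977,  0.0007, -0.0684],
       [ 0.0684,  0.0012, -0.9977]]), 't': array([0.0696, 0.5632, 1.3231])} [0.4715 0.0676 1.3586]
```

View pics/s0.png

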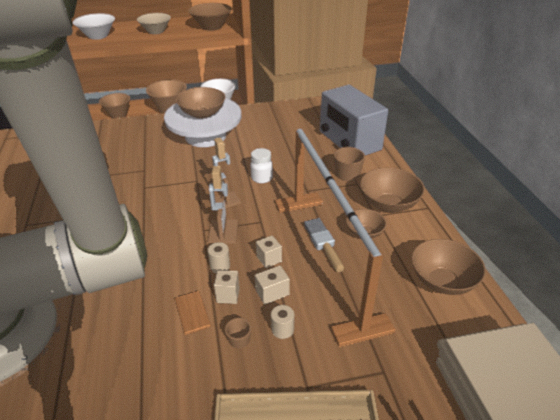

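View pics/t0.png

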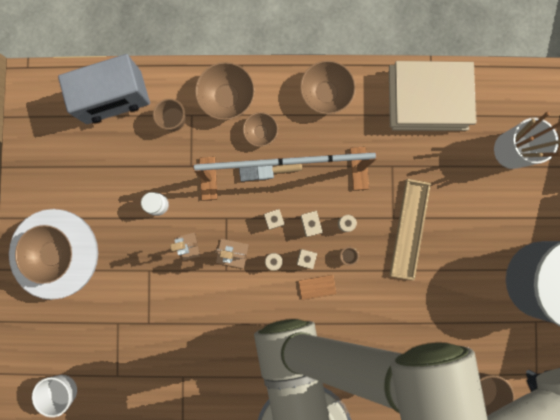

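Side view: two tiles with tabs near (215,190), posts at (218,256),(268,250),(227,287),(272,284),(283,321), pinch pot (237,330). Top view: all five posts are there, tiles at (184,245) and (234,252), and the rail runs from (195,166) to (375,156). Next I'll enlarge crops.

```bash
python3 - <<'E'
from h import *
a=cv2.imread('pics/t0.png')[:,:,::-1];b=cv2.imread('pics/s0.png')[:,:,::-1]
crop(a,'t0a',160,140,290,230+40,6);crop(a,'t0b',255,200,385,300,6)
crop(a,'t0c',340,140,440,290,4);crop(a,'t0r',185,140,385,210,4)
crop(b,'s0a',180,125,310,225,6);crop(b,'s0b',190,230,310,350,5);crop(b,'s0r',290,120,400,260,4);crop(b,'s0c',190,130,250,245,5)
for s in [195,120,10,-100,-195]:
  pass
E
```

```text
(no output)
```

View pics/t0a.png

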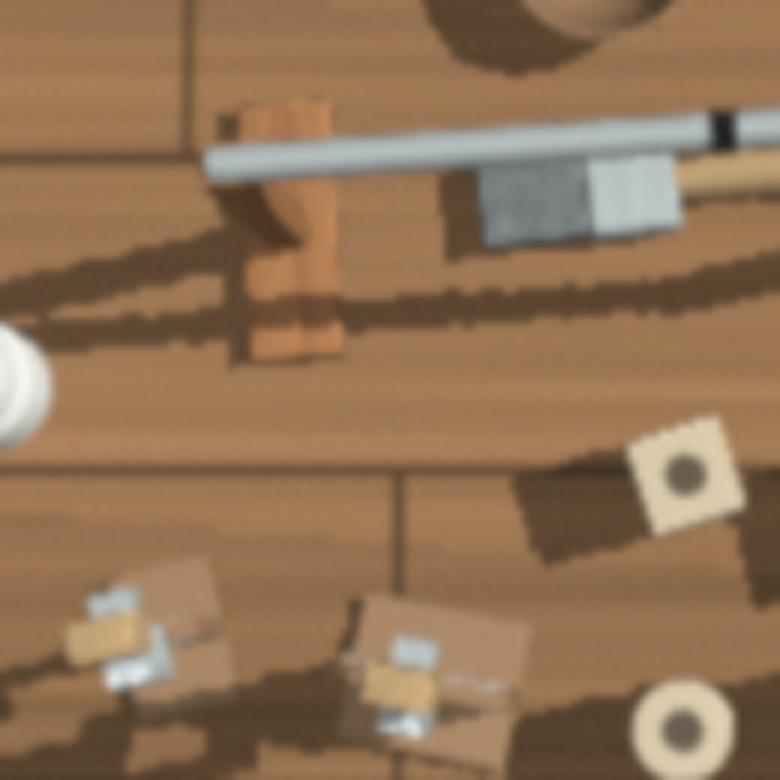

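View pics/t0b.png

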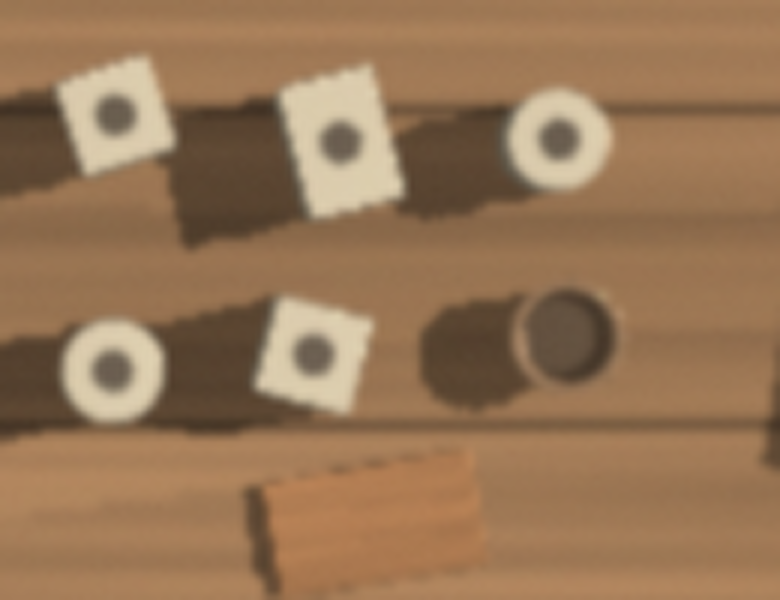

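View pics/t0c.png

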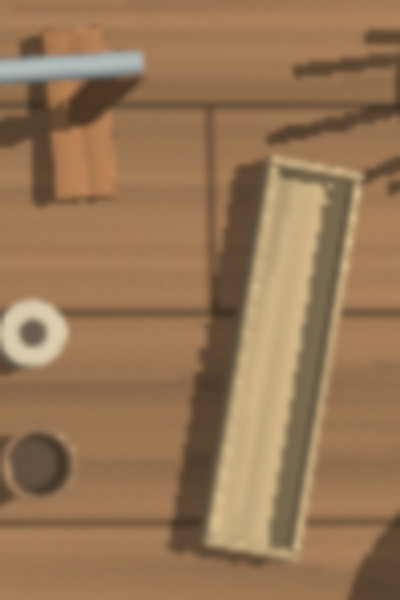

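View pics/t0r.png

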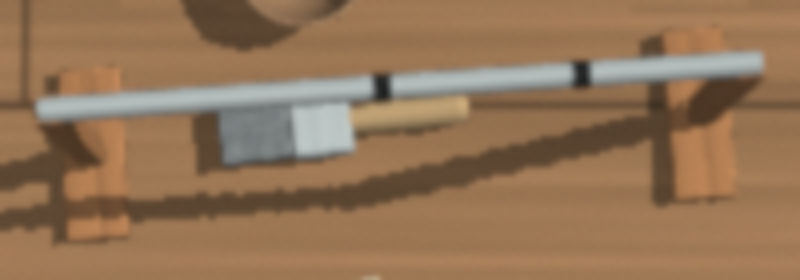

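View pics/s0c.png

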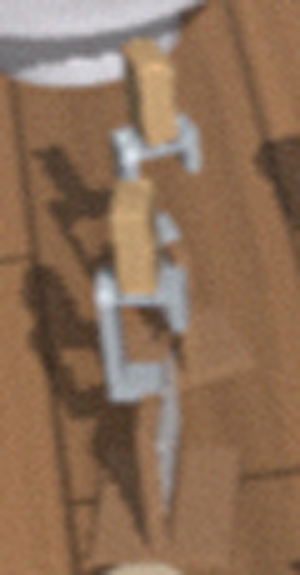

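View pics/s0b.png

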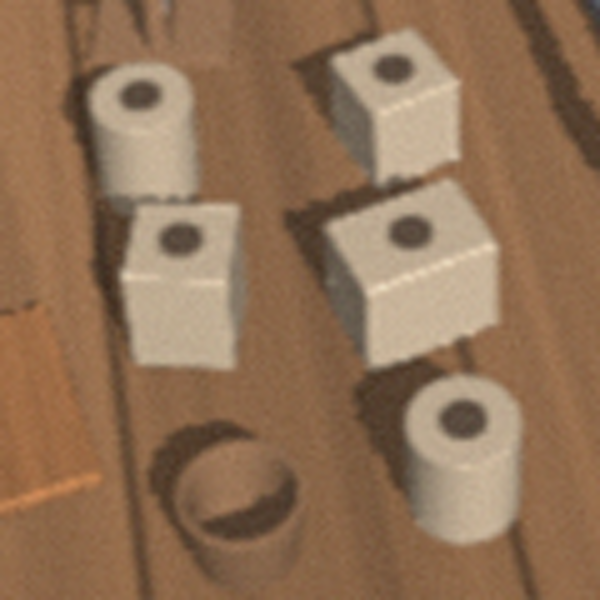

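View pics/s0r.png

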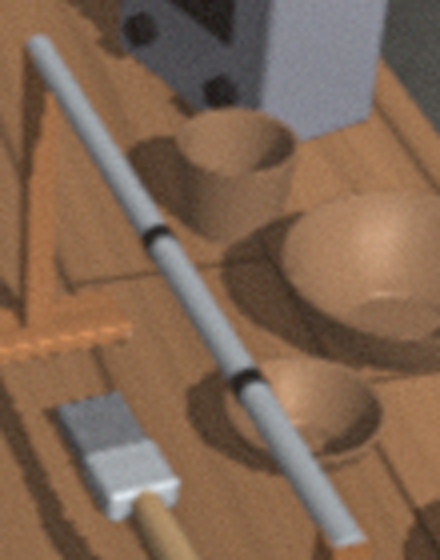

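```bash
cat >> h.py <<'E'
def px(p,s,off): return (p[0]+.5)/s-.5+off[0],(p[1]+.5)/s-.5+off[1]
def tri(pt,ps):
    A=np.zeros((3,3));b=np.zeros(3);L=[]
    for n,p in(('top',pt),('side',ps)):
        o,d=ray(n,*p);d/=np.linalg.norm(d);P=np.eye(3)-np.outer(d,d);A+=P;b+=P@o;L.append((o,P))
    X=np.linalg.solve(A,b);return X,[np.linalg.norm(P@(X-o))*1000 for o,P in L]
E
python3 - <<'E'
from h import *
np.set_printoptions(precision=4,suppress=True)
T=lambda p:px(p,4,(185,140));S=lambda p:px(p,4,(290,120))
r1=tri(T((381,88)),S((156,237)));r2=tri(T((582,75)),S((246,380)))
e1=tri(T((37,109)),S((36,45)));e2=tri(T((764,63)),S((348,538)))
print('rings',r1,r2,'ends',e1,e2)
for p in [(381,88),(582,75),(37,109),(764,63)]: print(atz('top',*T(p),.205))
TB=lambda p:px(p,6,(255,200));SB=lambda p:px(p,5,(190,230))
for n,p,q in [('A',(116,115),(393,69)),('B',(341,142),(411,232)),('C',(559,139),(463,418)),('D',(113,371),(140,95)),('E',(314,355),(180,239))]:
    X,e=tri(TB(p),SB(q)); print(n,X,e,atz('top',*TB(p),.049),atz('side',*SB(q),.049))
C=np.array([atz('top',*px(p,4,(340,140)),.019) for p in [(270,157),(362,176),(298,557),(205,545)]])
print(C,C.mean(0)); d=(C[0]+C[1]-C[2]-C[3]); print('tray len',np.linalg.norm(d)/2,'yaw',np.degrees(np.arctan2(d[1],d[0])))
for n,p in [('wide',(434,683)),('narrow',(174,630))]: print(n,atz('top',*px(p,6,(160,140)),.008))
def yaw(p,q,z):
    a=atz('top',*TB(p),z);b=atz('top',*TB(q),z);d=b-a;return np.degrees(np.arctan2(d[1],d[0])),np.linalg.norm(d)
print('A',yaw((87,176),(57,86),.05),yaw((175,145),(148,55),.05))
print('B',yaw((312,218),(280,95),.048),yaw((404,193),(371,65),.048))
print('E',yaw((254,389),(279,296),.05),yaw((349,412),(373,321),.05))
E
```

```text
rings (array([0.6542, 0.0613, 0.2023]), [np.float64(0.1874634312382717), np.float64(0.18746343123803016)]) (array([ 0.6611, -0.0493,  0.2041]), [np.float64(0.20875109627863508), np.float64(0.20875109627882663)]) ends (array([0.6429, 0.2516, 0.1992]), [np.float64(0.15309483109407113), np.float64(0.15309483109409439)]) (array([ 0.668 , -0.1498,  0.2056]), [np.float64(0.5767709477972521), np.float64(0.5767709477970695)])
[0.6535 0.0614 0.205 ]
[ 0.6608 -0.0492  0.205 ]
[0.6422 0.2506 0.205 ]
[ 0.6676 -0.1498  0.205 ]
A [0.5363 0.0754 0.0453] [np.float64(0.6145681810078216), np.float64(0.6145681810079291)] [0.5355 0.0755 0.049 ] [0.5363 0.0716 0.049 ]
B [ 0.5252 -0.0175  0.0474] [np.float64(0.8709003153184923), np.float64(0.8709003153183281)] [ 0.5243 -0.0173  0.049 ] [ 0.5258 -0.019   0.049 ]
C [ 0.5263 -0.1079  0.0461] [np.float64(0.7493840528686875), np.float64(0.7493840528685417)] [ 0.5254 -0.1074  0.049 ] [ 0.5266 -0.1102  0.049 ]
D [0.4311 0.0767 0.0513] [np.float64(0.7129231886208353), np.float64(0.7129231886209272)] [0.4303 0.0767 0.049 ] [0.4318 0.0791 0.049 ]
E [ 0.4375 -0.0057  0.0517] [np.float64(0.6817306829958348), np.float64(0.6817306829958023)] [ 0.4368 -0.0058  0.049 ] [ 0.4383 -0.0033  0.049 ]
[[ 0.6387 -0.2649  0.019 ]
 [ 0.6265 -0.3241  0.019 ]
 [ 0.3845 -0.2786  0.019 ]
 [ 0.3923 -0.2195  0.019 ]] [ 0.5105 -0.2718  0.019 ]
tray len 0.24836746661803394 yaw -10.529587534015484
wide [0.4493 0.1826 0.008 ]
narrow [0.4716 0.2934 0.008 ]
A (np.float64(18.452094270782588), np.float64(0.039137386254908486)) (np.float64(16.610663662358725), np.float64(0.038788840731255554))
B (np.float64(14.371899185561755), np.float64(0.05241163775299926)) (np.float64(14.141178385079), np.float64(0.0545589084464247))
E (np.float64(-15.249108616962824), np.float64(0.039450708889624916)) (np.float64(-15.072797146185716), np.float64(0.03854602790882472))
```

```bash
cat >> h.py <<'E'
def box(x0,x1,y0,y1,z0,z1): 
    v=np.array([(x,y,z) for x in(x0,x1) for y in(y0,y1) for z in(z0,z1)])/1000.
    return v,[(0,1),(2,3),(4,5),(6,7),(0,2),(1,3),(4,6),(5,7),(0,4),(1,5),(2,6),(3,7)]
def tile(w,full=True): return [box(-31,31,-w/2,w/2,0,8),box(-4,4,-w/2,w/2,8,78),box(-18,-12,-8,8,82,134),box(-18,18,-8,8,126,134),box(12,18,-8,8,112,126),box(-8,8,-13,13,134,176)]
def overlay(im,name,parts,pose,c0,r0,c1,r1,s,fn,a=None):
    if a is None:a=cv2.resize(im[r0:r1,c0:c1,::-1],None,fx=s,fy=s,interpolation=cv2.INTER_CUBIC)
    x,y,z,th=pose;c,sn=np.cos(np.radians(th)),np.sin(np.radians(th));R=np.array([[c,-sn,0],[sn,c,0],[0,0,1]])
    for i,(v,E) in enumerate(parts):
        P=[proj(name,R@p+[x,y,z]) for p in v]
        P=[(int((u-c0+.5)*s-.5),int((w-r0+.5)*s-.5)) for u,w in P]
        for e in E: cv2.line(a,P[e[0]],P[e[1]],[(0,0,255),(0,255,0),(255,0,0),(255,0,255),(255,255,0),(0,255,255)][i%6],1,cv2.LINE_AA)
    if fn: cv2.imwrite('pics/'+fn+'.png',a)
    return a
E
cat > ov.py <<'E'
from h import *
import sys
def go(W,N,k):
    a=cv2.imread('pics/t0.png')[:,:,::-1];b=cv2.imread('pics/s0.png')[:,:,::-1]
    o=overlay(a,'top',tile(72),W,160,215,260,275,8,None);o=overlay(a,'top',tile(44),N,160,215,260,275,8,None,o)
    q=overlay(b,'side',tile(72),W,190,130,250,245,5,None);q=overlay(b,'side',tile(44),N,190,130,250,245,5,None,q)
    o=cv2.copyMakeBorder(o,0,0,0,0,0);cv2.imwrite('pics/ovt%s.png'%k,o);cv2.imwrite('pics/ovs%s.png'%k,q)
E
python3 - <<'E'
from ov import *
go((.4493,.1826,0,-12),(.4716,.2934,0,18),1)
E
```

```text
(no output)
```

View pics/ovt1.png

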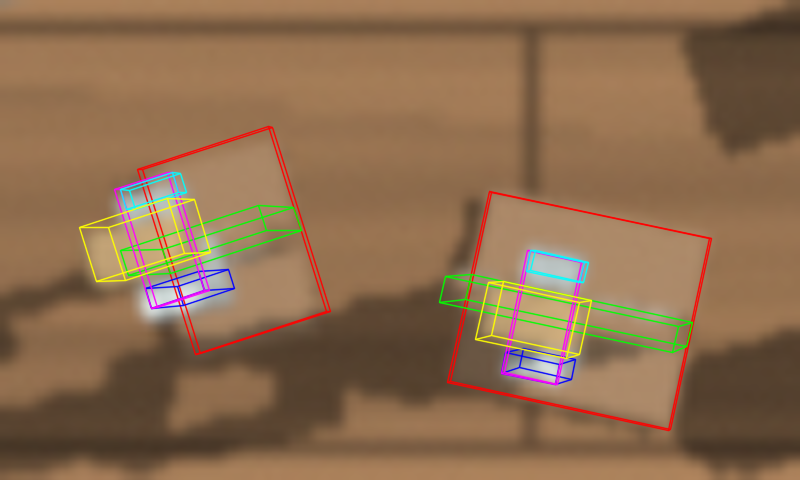

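View pics/ovs1.png

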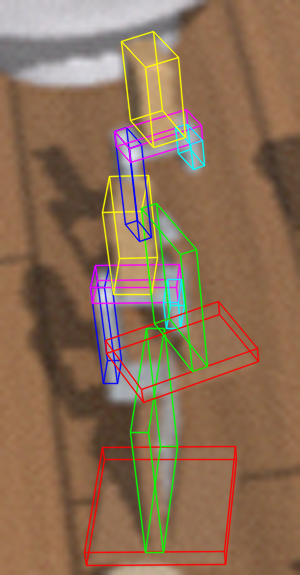

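Call:
servo_tool(
  rows=[1,0.01,0.029,0.003,0,0,2.3,1,0.01,0.029,0.003,0,0,2.3,1,0.01,0.029,0.003,0,0,2.3,1,0.01,0.029,0.003,0,0,2.3,1,0.01,0.029,0.003,0,0,2.3,1,0.01,0.029,0.003,0,0,2.3,1,0.01,0.029,0.003,0,0,2.3,1,0.01,0.029,0.003,0,0,2.3,1,0.01,0.029,0.003,0,0,2.3,1,0.01,0.029,0.003,0,0,2.3],
  force=40,
)

```text
time_s: 0.93
position: [0.3151, -0.2146, 0.2613]
tool_rot: [[-0.693, -0.0, 0.721], [-0.721, 0.0, -0.693], [-0.0, -1.0, -0.0]]
ft_force: [0.1, 0.9, -0.1]
grip_width: 0.0853
```

Call:
servo_tool(
  rows=[1,0.01,0.029,0,0,0,2.3,1,0.01,0.029,0,0,0,2.3,1,0.01,0.029,0,0,0,2.3,1,0.01,0.029,0,0,0,2.3,1,0.01,0.029,0,0,0,2.3,1,0.01,0.029,0,0,0,2.3,1,0.01,0.029,0,0,0,2.3,1,0.01,0.029,0,0,0,2.3,1,0.01,0.029,0,0,0,2.3,1,0.01,0.029,0,0,0,2.3],
)

```text
time_s: 1.77
position: [0.4151, 0.0755, 0.2612]
tool_rot: [[-0.356, -0.0, 0.935], [-0.935, 0.0, -0.356], [0.0, -1.0, -0.0]]
ft_force: [0.5, 0.1, 0.3]
grip_width: 0.0856
```

```bash
cat >> h.py <<'E'
def go(x,y,z,ang):
    o=env.observe();p=np.array(o['position']);R=np.array(o['tool_rot'])
    a=np.degrees(np.arctan2(R[1,2],R[0,2])); d=(ang-a+90)%180-90
    print('t %.2f'%o['time_s'],'pos',np.round(p,4),'zang %.2f'%a,'delta',np.round(np.array([x,y,z])-p,4),'turn %.2f'%d,'tilt',np.round(R[:,1],3),'F',np.round(o['ft_force'],1),'w %.4f'%o['grip_width'])
E
python3 -c "
from h import *
go(.45,.182,.26,-12)"
```

```text
t 1.77 pos [0.4151 0.0755 0.2612] zang -20.85 delta [ 0.0349  0.1065 -0.0012] turn 8.85 tilt [-0.  0. -1.] F [0.5 0.1 0.3] w 0.0856
```

Call:
servo_tool(
  rows=[1,0.009,0.0265,0,0,0,2.2,1,0.009,0.0265,0,0,0,2.2,1,0.009,0.0265,0,0,0,2.2,1,0.008,0.027,-0.015,0,0,2.2,1,0,0,-0.03,0,0,0,1,0,0,-0.03,0,0,0,1,0,0,-0.025,0,0,0,1,0,0,-0.019,0,0,0,1,0,0,0,0,0,0],
)

```text
time_s: 2.52
position: [0.4481, 0.1801, 0.1389]
tool_rot: [[-0.211, -0.007, 0.977], [-0.978, -0.001, -0.211], [0.003, -1.0, -0.007]]
ft_force: [0.4, 0.1, -1.1]
grip_width: 0.0853
```

```bash
python3 -c "
from h import *
go(.45,.182,.142,-12)
a=snap('side','s1');crop(a,'s1c',180,100,290,245,5);b=snap('top','t1');crop(b,'t1c',160,205,270,285,7)"
```

```text
t 2.52 pos [0.4481 0.1801 0.1389] zang -12.18 delta [0.0019 0.0019 0.0031] turn 0.18 tilt [-0.007 -0.001 -1.   ] F [ 0.4  0.1 -1.1] w 0.0853
```

View pics/s1c.png

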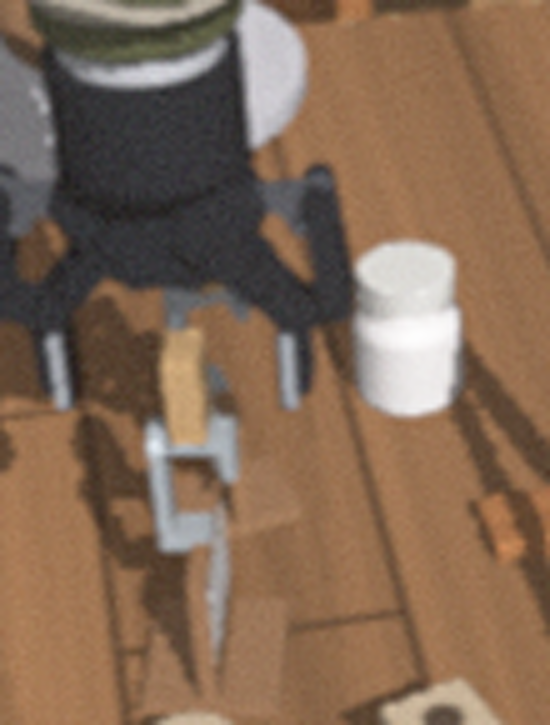

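Side view: fingers straddle the wide tile's tab at crop (185,385), and the tab is nearly centred. Now I'll close on it.

Call:
servo_tool(
  rows=[0.5,0.001,0.001,0.002,0,0,0,0.3,0,0,0,0,0,0,0.2,0,0,0,0,0,0,0.1,0,0,0,0,0,0,0,0,0,0,0,0,0,0,0,0,0,0,0,0,0,0,0,0,0,0],
  force=50,
)

```text
$.rows: bad value
```

```bash
python3 -c "
from h import *
go(.451,.182,.142,-12)"
```

```text
t 2.62 pos [0.4502 0.1803 0.1425] zang -12.18 delta [ 0.0008  0.0017 -0.0005] turn 0.18 tilt [-0.001 -0.    -1.   ] F [-0.2  0.3  0.2] w 0.0855
```

Call:
servo_tool(
  rows=[0.5,0.001,0,0,0,0,0,0.3,0,0,0,0,0,0,0.2,0,0,0,0,0,0,0.1,0,0,0,0,0,0,0,0,0,0,0,0,0,0,0,0,0,0,0,0,0,0,0,0,0,0,0],
  force=50,
)

```text
time_s: 3.2
position: [0.4511, 0.1804, 0.1427]
tool_rot: [[-0.211, 0.0, 0.978], [-0.978, 0.0, -0.211], [-0.0, -1.0, 0.0]]
ft_force: [-1.2, 0.2, 5.2]
grip_width: 0.0155
```

```bash
python3 -c "
from h import *
go(.451,.182,.142,-12)"
```

```text
t 3.20 pos [0.4511 0.1804 0.1427] zang -12.18 delta [-0.0001  0.0016 -0.0007] turn 0.18 tilt [ 0.  0. -1.] F [-1.2  0.2  5.2] w 0.0155
```

Call:
servo_tool(
  rows=[0,0,0,0.015,0,0,0,0,0,0,0.02,0,0,0,0,0,0,0.02,0,0,0,0,0.01,0,0.02,0,0,2.6,0,0.02,-0.001,0.02,0,0,2.6,0,0.026,-0.002,0.0085,0,0,2.6,0,0.03,-0.002,0,0,0,2.6,0,0.03,-0.002,0,0,0,2.7,0,0.023,-0.002,0,0,0,2.7,0,0,0,0,0,0,0],
)

```text
time_s: 4.03
position: [0.5932, 0.1703, 0.2438]
tool_rot: [[0.064, -0.001, 0.998], [-0.998, -0.0, 0.064], [0.0, -1.0, -0.001]]
ft_force: [-0.3, 1.1, -2.6]
grip_width: 0.0151
```

```bash
python3 -c "
from h import *
go(.59,.171,.246,3.6)
a=snap('side','s2');crop(a,'s2c',190,60,340,215,5);b=snap('top','t2');crop(b,'t2c',170,140,300,230,6)"
```

```text
t 4.03 pos [0.5932 0.1703 0.2438] zang 3.67 delta [-0.0032  0.0007  0.0022] turn -0.07 tilt [-0.001 -0.    -1.   ] F [-0.3  1.1 -2.6] w 0.0151
```

View pics/s2c.png

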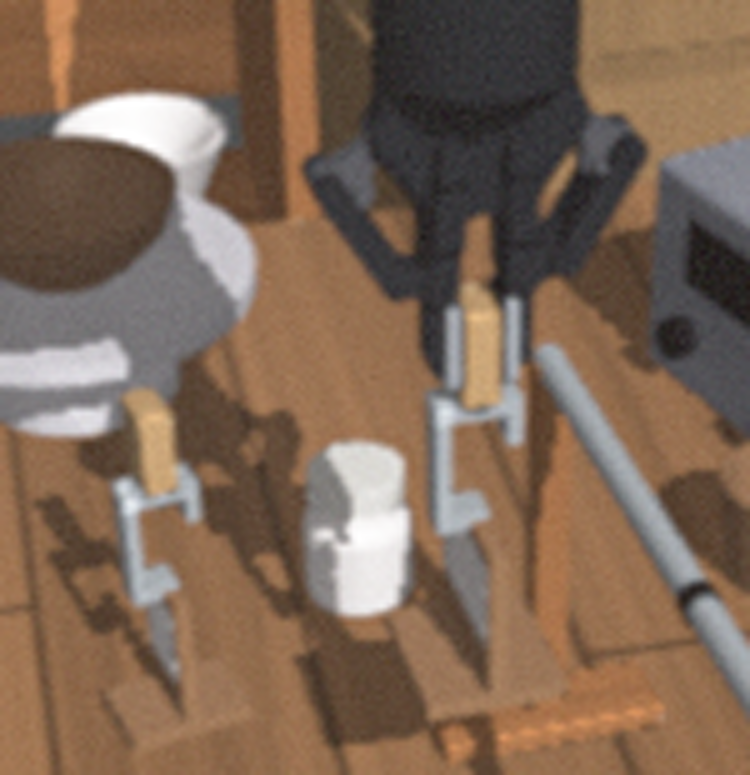

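View pics/t2c.png

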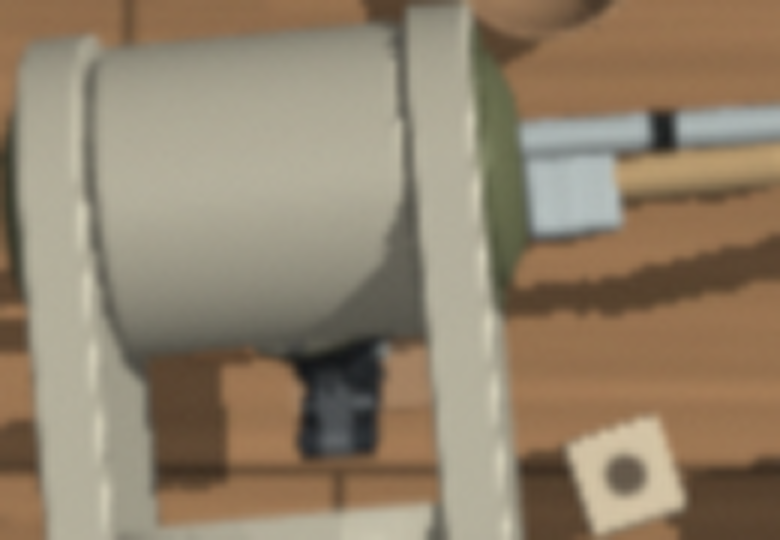

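```bash
cat >> h.py <<'E'
RA=np.array([.6548,.051]);RD=np.array([-.0633,.998])
def barbox():
    return box(-7,7,-200,200,193,207)
E
python3 -c "
from h import *
go(.59,.171,.246,3.6)
a=env.get_image('side');go(.59,.171,.246,3.6);p=env.observe()['position']
q=overlay(a,'side',tile(72),(p[0],p[1],p[2]-.1427,3.67),240,100,350,220,6,None)
overlay(a,'side',[barbox()],(.6548,.051,0,3.63),240,100,350,220,6,'ov2',q)"
```

```text
t 4.13 pos [0.5901 0.1711 0.2444] zang 3.57 delta [-0.0001 -0.0001  0.0016] turn 0.03 tilt [-0.003 -0.    -1.   ] F [-0.6  0.3 -2.8] w 0.0153
t 4.18 pos [0.5895 0.1713 0.245 ] zang 3.59 delta [ 0.0005 -0.0003  0.001 ] turn 0.01 tilt [-0.002 -0.    -1.   ] F [ 0.2  0.1 -3.7] w 0.0154
```

View pics/ov2.png

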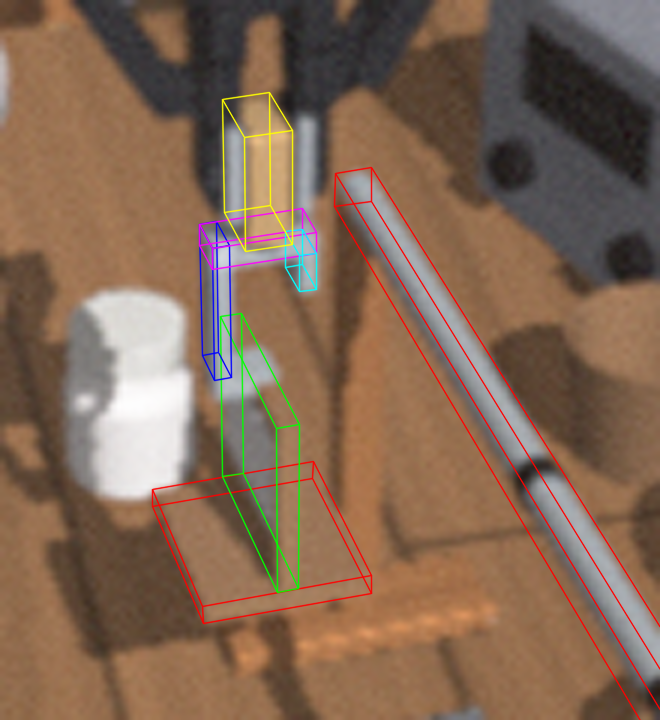

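Side overlay: the held tile and bar agree with the model to about 1–2 mm. The gap is level with the bar, so I'll enter now.

Call:
servo_tool(
  rows=[0,0.01,0,0.001,0,0,0,0,0.01,0,0,0,0,0,0,0.01,0,0,0,0,0,0,0.01,0,0,0,0,0,0.01,0,0,0,0,0,0,0.008,0,0,0,0,0,0,0,0,0,0,0,0,0,0,0,0,0,0,0],
)

```text
$.rows: bad value
```

```bash
python3 -c "
from h import *
go(.6472,.171,.246,3.6)
a=env.get_image('side');p=env.observe()['position'];crop(a,'s3',250,100,350,220,6)
go(.6472,.171,.246,3.6)"
```

```text
t 4.18 pos [0.5895 0.1713 0.245 ] zang 3.59 delta [ 0.0577 -0.0003  0.001 ] turn 0.01 tilt [-0.002 -0.    -1.   ] F [ 0.2  0.1 -3.7] w 0.0154
t 4.23 pos [0.5893 0.1714 0.2454] zang 3.61 delta [ 0.0579 -0.0004  0.0006] turn -0.01 tilt [-0.001 -0.    -1.   ] F [ 0.1 -0.  -2.3] w 0.0156
```

View pics/s3.png

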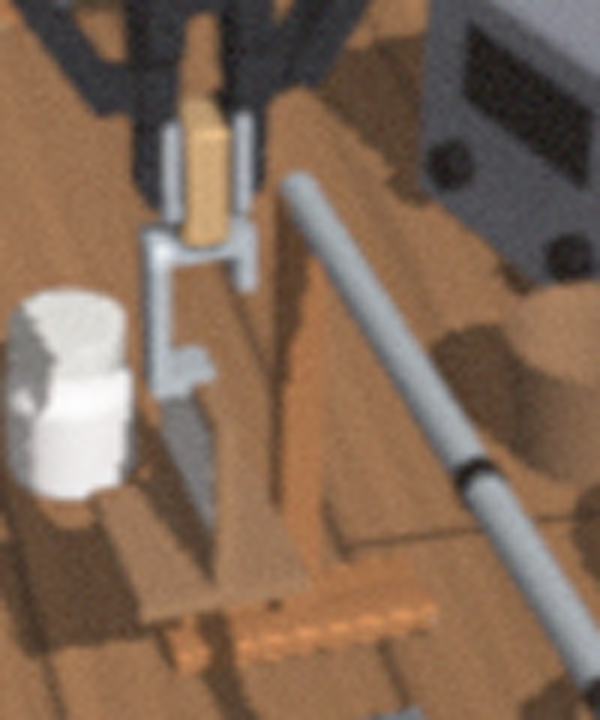

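The row count was wrong, so the call was refused. I'll resend it.

Call:
servo_tool(
  rows=[0,0.01,0,0.001,0,0,0,0,0.01,0,0,0,0,0,0,0.01,0,0,0,0,0,0,0.01,0,0,0,0,0,0,0.01,0,0,0,0,0,0,0.008,0,0,0,0,0,0,0,0,0,0,0,0,0,0,0,0,0,0,0],
)

```text
time_s: 4.9
position: [0.6474, 0.1715, 0.2468]
tool_rot: [[0.063, -0.001, 0.998], [-0.998, -0.0, 0.063], [-0.0, -1.0, -0.001]]
ft_force: [-0.2, 0.1, -2.4]
grip_width: 0.0155
```

```bash
python3 -c "
from h import *
a=env.get_image('side');crop(a,'s4',250,90,350,210,6)
go(.6472,.171,.246,3.6)"
```

```text
t 4.95 pos [0.6473 0.1715 0.247 ] zang 3.64 delta [-0.0001 -0.0005 -0.001 ] turn -0.04 tilt [-0. -0. -1.] F [ 0.5 -0.4 -2.5] w 0.0153
```

View pics/s4.png

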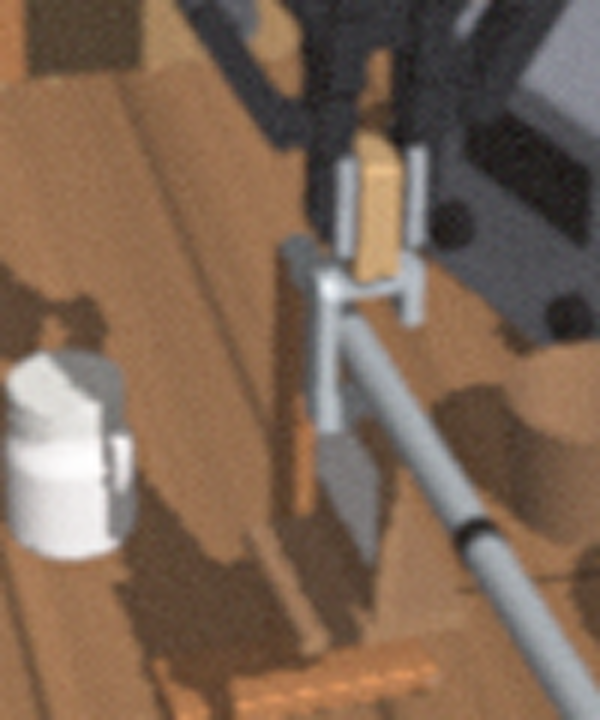

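The bar is inside the hook, with spine left of it and lip right, so I'll lower.

Call:
servo_tool(
  rows=[0,0,0,-0.006,0,0,0,0,0,0,-0.006,0,0,0,0,0,0,-0.006,0,0,0,0,0,0,-0.003,0,0,0,0,0,0,0,0,0,0,0,0,0,0,0,0,0],
)

```text
time_s: 5.45
position: [0.648, 0.1713, 0.2256]
tool_rot: [[0.063, -0.0, 0.998], [-0.998, -0.0, 0.063], [0.0, -1.0, -0.0]]
ft_force: [0.1, -0.8, -3.1]
grip_width: 0.015
```

Call:
servo_tool(
  rows=[0,0,0,-0.001,0,0,0,0,0,0,0,0,0,0,0,0,0,0,0,0,0],
)

```text
time_s: 5.7
position: [0.6481, 0.1713, 0.225]
tool_rot: [[0.063, 0.0, 0.998], [-0.998, 0.0, 0.063], [-0.0, -1.0, 0.0]]
ft_force: [-0.2, 0.3, -2.9]
grip_width: 0.0155
```

Call:
servo_tool(
  rows=[0,0,0,-0.001,0,0,0,0,0,0,0,0,0,0,0,0,0,0,0,0,0],
)

```text
time_s: 5.95
position: [0.6481, 0.1713, 0.2238]
tool_rot: [[0.063, -0.0, 0.998], [-0.998, -0.0, 0.063], [0.0, -1.0, -0.0]]
ft_force: [-0.9, -0.8, -2.5]
grip_width: 0.0154
```

Call:
servo_tool(
  rows=[0,0,0,-0.001,0,0,0,0,0,0,0,0,0,0,0,0,0,0,0,0,0],
)

```text
time_s: 6.2
position: [0.6482, 0.1713, 0.2236]
tool_rot: [[0.063, 0.001, 0.998], [-0.998, 0.0, 0.063], [-0.0, -1.0, 0.001]]
ft_force: [-1.7, 0.6, 3.2]
grip_width: 0.0154
```

Call:
servo_tool(
  rows=[0,0,0,-0.001,0,0,0,0,0,0,0,0,0,0,0,0,0,0,0,0,0],
)

```text
time_s: 6.45
position: [0.6482, 0.1713, 0.2235]
tool_rot: [[0.063, 0.002, 0.998], [-0.998, 0.0, 0.063], [-0.0, -1.0, 0.002]]
ft_force: [-2.4, -0.7, 7.7]
grip_width: 0.0154
```

Call:
servo_tool(
  rows=[0,0.001,-0.016,0,0,0,0,0,0.001,-0.016,0,0,0,0,0,0.001,-0.016,0,0,0,0,0,0.001,-0.016,0,0,0,0,0,0.001,-0.016,0,0,0,0,0,0,0,0,0,0,0],
)

```text
time_s: 6.95
position: [0.6541, 0.0883, 0.2235]
tool_rot: [[0.061, 0.004, 0.998], [-0.998, -0.002, 0.061], [0.002, -1.0, 0.004]]
ft_force: [-0.4, -5.7, 6.6]
grip_width: 0.0154
```

Call:
servo_tool(
  rows=[0,0.001,-0.016,0,0,0,0,0,0.001,-0.016,0,0,0,0,0,0.001,-0.016,0,0,0,0,0,0.001,-0.016,0,0,0,0,0,0.001,-0.016,0,0,0,0,0,0,0,0,0,0,0],
)

```text
time_s: 7.45
position: [0.659, 0.0082, 0.2235]
tool_rot: [[0.061, 0.004, 0.998], [-0.998, -0.003, 0.061], [0.003, -1.0, 0.004]]
ft_force: [0.4, -5.0, 5.5]
grip_width: 0.0153
```

Call:
servo_tool(
  rows=[0,0.001,-0.015,0,0,0,0,0,0.001,-0.015,0,0,0,0,0,0.001,-0.015,0,0,0,0,0,0.0005,-0.012,0,0,0,0,0,0,0,0,0,0,0,0,0,0,0,0,0,0],
)

```text
time_s: 7.95
position: [0.6624, -0.0477, 0.2235]
tool_rot: [[0.061, 0.004, 0.998], [-0.998, -0.003, 0.061], [0.003, -1.0, 0.004]]
ft_force: [0.1, -4.9, 5.7]
grip_width: 0.0152
```

```bash
python3 -c "
from h import *
a=env.get_image('side');crop(a,'s5',300,130,420,260,6)
b=env.get_image('top');crop(b,'t5',260,120,380,210,6)
go(.6611,-.0488,.2236,3.6)
for p in [(.6611,-.0488,.207)]: print(proj('side',p),proj('top',p))"
```

```text
t 8.05 pos [ 0.6624 -0.0473  0.2235] zang 3.55 delta [-0.0013 -0.0015  0.0001] turn 0.05 tilt [ 0.004 -0.003 -1.   ] F [-0.  -3.3  5.9] w 0.0151
(np.float64(351.0509558311804), np.float64(213.14485212821668)) (np.float64(330.04280272154887), np.float64(158.07042821006843))
```

View pics/s5.png

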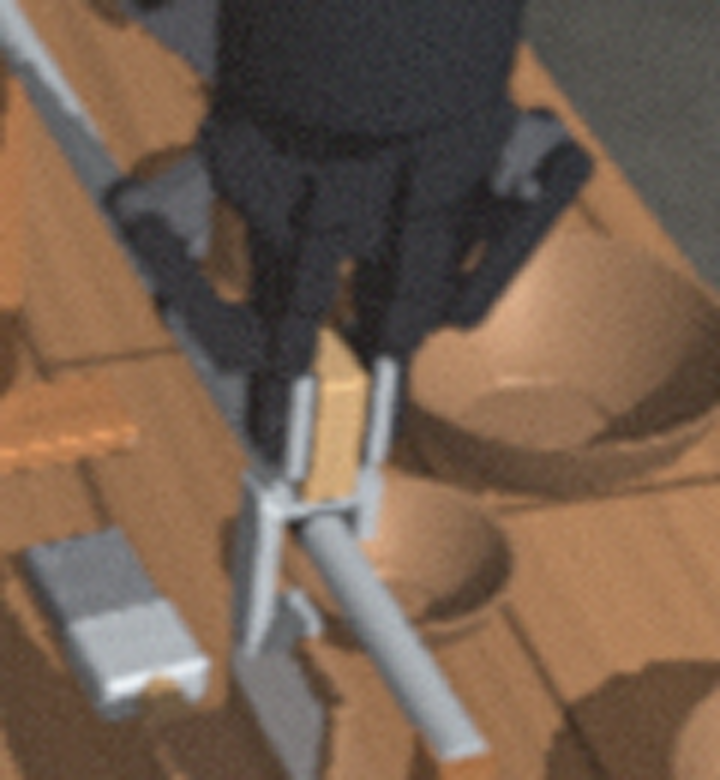

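View pics/t5.png

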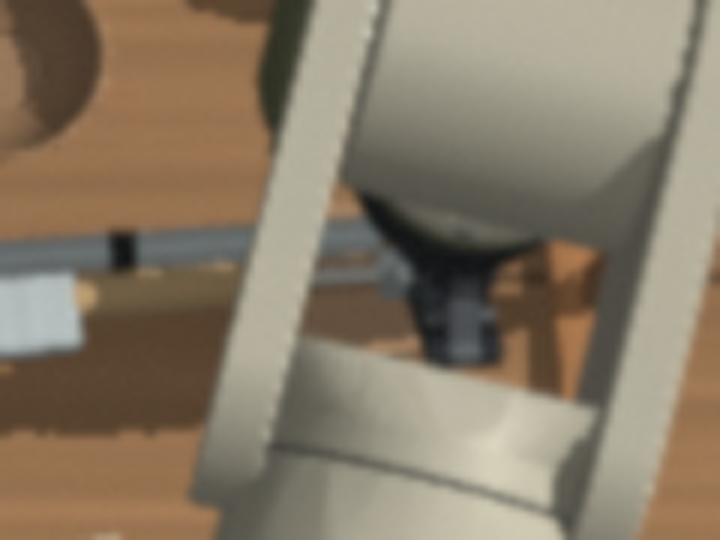

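Call:
servo_tool(
  rows=[0,-0.0005,-0.0025,0,0,0,0,0,0,0,0,0,0,0,0,0,0,0,0,0,0],
)

```text
time_s: 8.3
position: [0.662, -0.0484, 0.2235]
tool_rot: [[0.063, 0.004, 0.998], [-0.998, -0.001, 0.063], [0.001, -1.0, 0.004]]
ft_force: [1.1, 1.0, 6.5]
grip_width: 0.0157
```

```bash
python3 -c "
from h import *
a=env.get_image('side')
go(.6611,-.0488,.2236,3.6)
overlay(a,'side',tile(72)[2:],(.6611,-.0488,.081,3.63),300,130,420,260,6,'ov6')"
```

```text
t 8.35 pos [ 0.662  -0.0484  0.2235] zang 3.62 delta [-0.0009 -0.0004  0.0001] turn -0.02 tilt [ 0.004 -0.001 -1.   ] F [ 0.4 -0.3  6.5] w 0.0155
```

View pics/ov6.png

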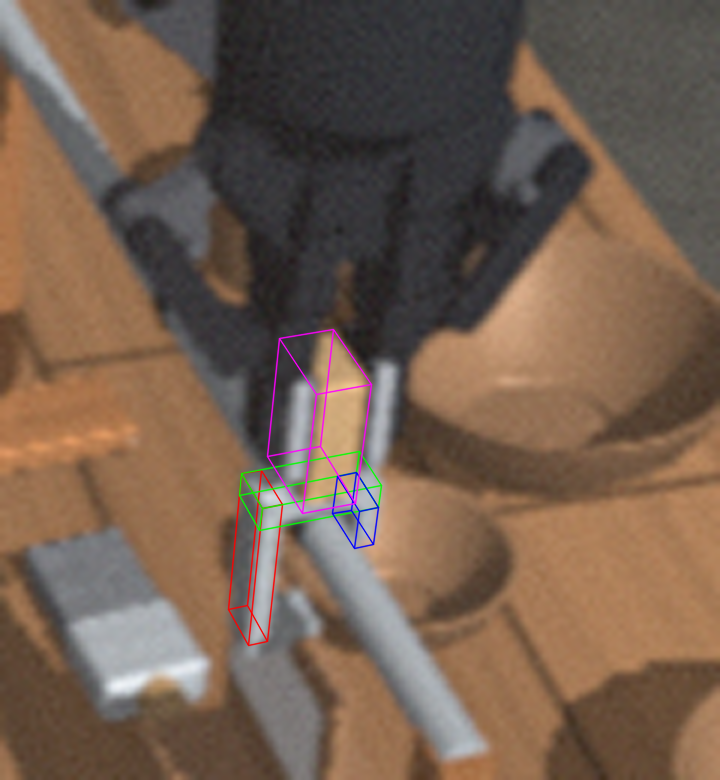

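Call:
servo_tool(
  rows=[0,0,-0.002,0,0,0,0,0,0,0,0.001,0,0,0,0,0,0,0,0,0,0,0.25,0,0,0,0,0,0,0.3,0,0,0,0,0,0,0.5,0,0,0,0,0,0,0.8,0,0,0,0,0,0,0.8,0,0,0,0,0,0],
)

```text
time_s: 9.02
position: [0.661, -0.0502, 0.2226]
tool_rot: [[0.063, -0.0, 0.998], [-0.998, 0.0, 0.063], [-0.0, -1.0, -0.0]]
ft_force: [0.8, 0.2, -0.2]
grip_width: 0.0609
```

```bash
python3 -c "
from h import *
a=env.get_image('side')
go(.6611,-.0488,.2236,3.6)
crop(a,'s7',300,130,420,260,6)"
```

```text
t 9.07 pos [ 0.661  -0.0503  0.2226] zang 3.61 delta [0.0001 0.0015 0.001 ] turn -0.01 tilt [-0. -0. -1.] F [ 0.3 -0.5  0.1] w 0.0674
```

View pics/s7.png

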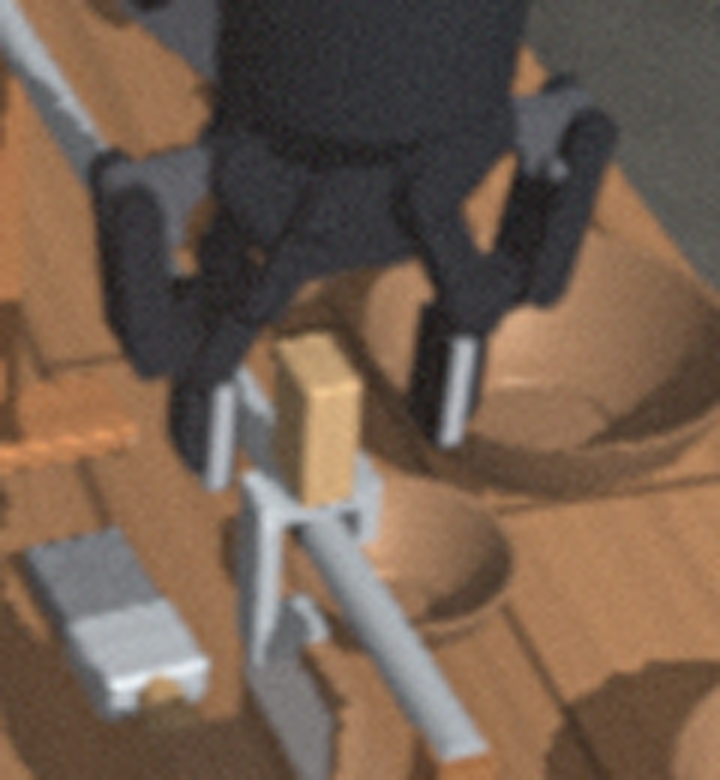

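The wide tile hangs freely, with fingers clear on both sides. I'll retreat up and go to the narrow tile.

Call:
servo_tool(
  rows=[0.8,0,0,0.025,0,0,0,0.9,0,0,0.03,0,0,0,1,-0.005,0.01,0.025,0,0,0.4,1,-0.0155,0.028,0,0,0,1.2,1,-0.0155,0.028,0,0,0,1.2,1,-0.0155,0.028,0,0,0,1.2,1,-0.0155,0.028,0,0,0,1.2,1,-0.0155,0.028,0,0,0,1.2,1,-0.0155,0.028,0,0,0,1.2,1,-0.0155,0.028,0,0,0,1.2],
)

```text
time_s: 9.9
position: [0.5466, 0.157, 0.3029]
tool_rot: [[0.216, 0.0, 0.976], [-0.976, -0.0, 0.216], [0.0, -1.0, 0.0]]
ft_force: [-0.4, 1.7, -0.3]
grip_width: 0.0856
```

Call:
servo_tool(
  rows=[1,-0.0155,0.028,0,0,0,1.2,1,-0.0155,0.028,0,0,0,1.2,1,-0.0155,0.028,-0.01,0,0,1.2,1,-0.0155,0.028,-0.02,0,0,1.2,1,-0.0155,0.028,-0.02,0,0,1.2,1,0,0,0,0,0,0],
)

```text
time_s: 10.4
position: [0.4661, 0.2991, 0.2494]
tool_rot: [[0.321, -0.006, 0.947], [-0.947, -0.001, 0.321], [-0.001, -1.0, -0.006]]
ft_force: [0.7, -0.3, -0.5]
grip_width: 0.0855
```

```bash
python3 -c "
from h import *
go(.4705,.2945,.142,18)"
```

```text
t 10.40 pos [0.4661 0.2991 0.2494] zang 18.74 delta [ 0.0044 -0.0046 -0.1074] turn -0.74 tilt [-0.006 -0.001 -1.   ] F [ 0.7 -0.3 -0.5] w 0.0855
```

Call:
servo_tool(
  rows=[1,0,-0.001,-0.01,0,0,-0.4,1,0,0,-0.025,0,0,0,1,0,0,-0.025,0,0,0,1,0,0,-0.025,0,0,0,1,0,0,-0.025,0,0,0,0.7,0,0,0,0,0,0],
)

```text
time_s: 10.9
position: [0.4684, 0.2937, 0.1388]
tool_rot: [[0.309, -0.007, 0.951], [-0.951, -0.003, 0.309], [0.0, -1.0, -0.008]]
ft_force: [-1.6, -0.1, -0.8]
grip_width: 0.0753
```

```bash
python3 -c "
from h import *
a=env.get_image('side')
go(.4705,.2945,.142,18)
crop(a,'s8',170,80,290,200,6)"
```

```text
t 10.95 pos [0.4695 0.2942 0.1415] zang 18.00 delta [0.001  0.0003 0.0005] turn 0.00 tilt [-0.004 -0.002 -1.   ] F [0.1 0.  0.3] w 0.0685
```

View pics/s8.png

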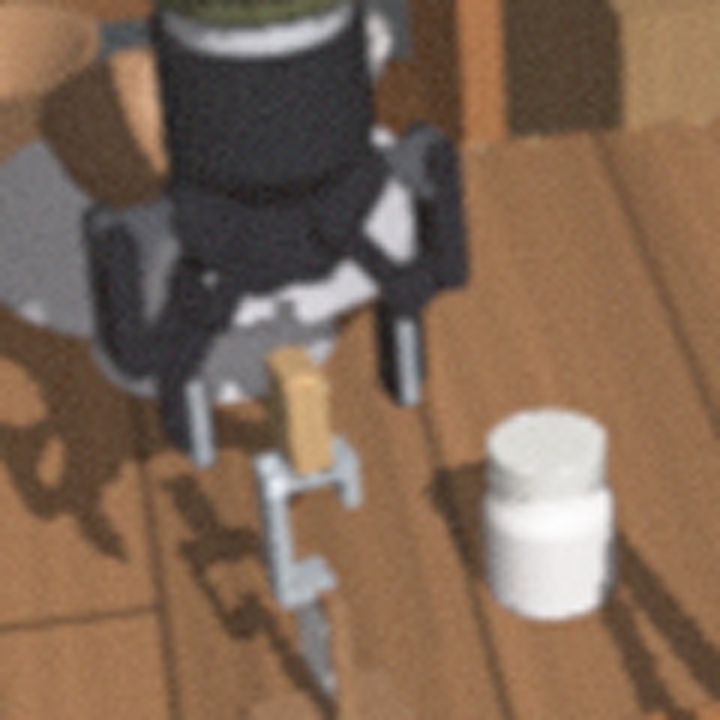

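The tab at (300,410) is centred between the pads, so I'll close.

Call:
servo_tool(
  rows=[0.4,0,0,0,0,0,0,0.25,0,0,0,0,0,0,0.15,0,0,0,0,0,0,0,0,0,0,0,0,0,0,0,0,0,0,0,0,0,0,0,0,0,0,0,0,0,0,0,0,0],
)

```text
$.rows: bad value
```

```bash
python3 -c "
from h import *
go(.59,.171,.2465,3.6)"
```

```text
t 10.95 pos [0.4695 0.2942 0.1415] zang 18.00 delta [ 0.1205 -0.1232  0.105 ] turn -14.40 tilt [-0.004 -0.002 -1.   ] F [0.1 0.  0.3] w 0.0685
```

Call:
servo_tool(
  rows=[0.4,0,0,0,0,0,0,0.25,0,0,0,0,0,0,0.15,0,0,0,0,0,0,0,0,0,0,0,0,0,0,0,0,0,0,0,0,0,0,0,0,0,0,0,0,0,0,0,0,0,0],
)

```text
time_s: 11.53
position: [0.4706, 0.2948, 0.144]
tool_rot: [[0.309, 0.002, 0.951], [-0.951, 0.0, 0.309], [0.0, -1.0, 0.002]]
ft_force: [-0.1, -1.4, 6.3]
grip_width: 0.0154
```

```bash
python3 -c "
from h import *
go(.59,.171,.2465,3.6)"
```

```text
t 11.53 pos [0.4706 0.2948 0.144 ] zang 18.02 delta [ 0.1194 -0.1238  0.1025] turn -14.42 tilt [ 0.002  0.    -1.   ] F [-0.1 -1.4  6.3] w 0.0154
```

Call:
servo_tool(
  rows=[0,0,0,0.015,0,0,0,0,0,0,0.025,0,0,0,0,0,0,0.025,0,0,0,0,0.01,-0.01,0.025,0,0,-1.4,0,0.02,-0.02,0.014,0,0,-2.6,0,0.022,-0.023,0,0,0,-2.6,0,0.022,-0.023,0,0,0,-2.6,0,0.022,-0.023,0,0,0,-2.6,0,0.02,-0.022,0,0,0,-2.6,0,0.003,-0.003,0,0,0,0],
)

```text
time_s: 12.37
position: [0.5916, 0.1671, 0.2459]
tool_rot: [[0.057, -0.0, 0.998], [-0.998, -0.001, 0.057], [0.001, -1.0, -0.0]]
ft_force: [-0.6, 1.1, -2.0]
grip_width: 0.0153
```

Call:
servo_tool(
  rows=[0,0,0,0,0,0,0,0,0,0,0,0,0,0],
)

```text
time_s: 12.53
position: [0.5886, 0.1712, 0.2466]
tool_rot: [[0.064, -0.001, 0.998], [-0.998, 0.0, 0.064], [-0.0, -1.0, -0.001]]
ft_force: [0.4, -0.1, -2.2]
grip_width: 0.0156
```

```bash
python3 -c "
from h import *
a=env.get_image('side')
go(.59,.171,.2475,3.6);p=env.observe()['position']
crop(a,'s9',250,90,350,210,6)
overlay(a,'side',tile(44)[2:],(p[0],p[1],p[2]-.144,3.6),250,90,350,210,6,'ov9')"
```

```text
t 12.58 pos [0.5883 0.1716 0.2468] zang 3.69 delta [ 0.0017 -0.0006  0.0007] turn -0.09 tilt [-0.001  0.    -1.   ] F [ 0.4 -0.7 -1.7] w 0.0156
```

View pics/ov9.png

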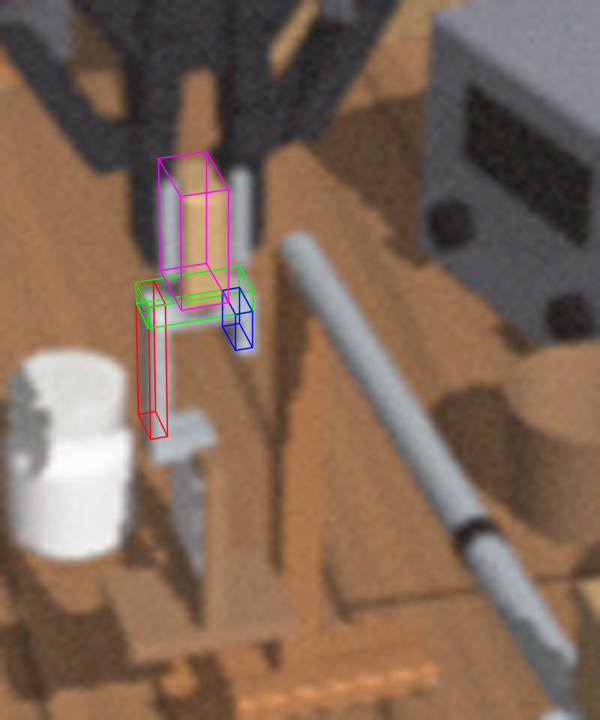

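The overlay matches within about 1 px. Entering and lowering the narrow tile the same way.

Call:
servo_tool(
  rows=[0,0.01,0,0.0005,0,0,0,0,0.01,0,0,0,0,0,0,0.01,0,0,0,0,0,0,0.01,0,0,0,0,0,0,0.01,0,0,0,0,0,0,0.009,0,0,0,0,0,0,0,0,0,0,0,0,0,0,0,0,0,0,0],
)

```text
time_s: 13.25
position: [0.6474, 0.1719, 0.2472]
tool_rot: [[0.065, -0.001, 0.998], [-0.998, 0.0, 0.065], [-0.0, -1.0, -0.001]]
ft_force: [-0.2, -0.4, -2.8]
grip_width: 0.0152
```

```bash
python3 -c "
from h import *
a=env.get_image('side');crop(a,'s10',250,90,350,210,6)
go(.6472,.171,.247,3.6)"
```

```text
t 13.30 pos [0.6472 0.1717 0.2474] zang 3.70 delta [-0.     -0.0007 -0.0004] turn -0.10 tilt [-0.  0. -1.] F [ 0.3 -0.7 -1.9] w 0.0155
```

View pics/s10.png

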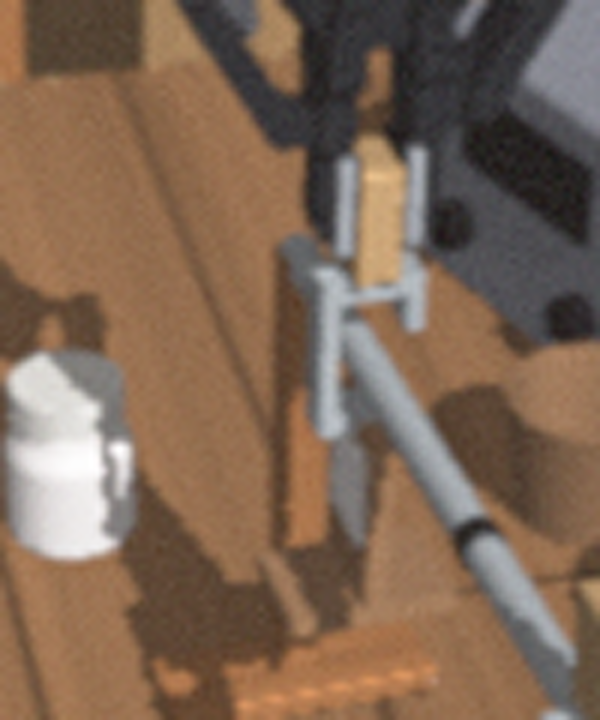

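The bar sits in the hook mouth again, so I'll lower by about 24 mm.

Call:
servo_tool(
  rows=[0,0,0,-0.006,0,0,0,0,0,0,-0.006,0,0,0,0,0,0,-0.006,0,0,0,0,0,0,-0.004,0,0,0,0,0,0,0,0,0,0,0,0,0,0,0,0,0],
)

```text
time_s: 13.8
position: [0.6479, 0.1708, 0.225]
tool_rot: [[0.063, -0.0, 0.998], [-0.998, -0.0, 0.063], [0.0, -1.0, -0.0]]
ft_force: [0.3, 0.1, -1.9]
grip_width: 0.0153
```

Call:
servo_tool(
  rows=[0,0,0,-0.001,0,0,0,0,0,0,0,0,0,0,0,0,0,0,0,0,0],
)

```text
time_s: 14.05
position: [0.648, 0.1708, 0.2248]
tool_rot: [[0.063, 0.001, 0.998], [-0.998, 0.0, 0.063], [0.0, -1.0, 0.001]]
ft_force: [-2.5, -0.7, 3.8]
grip_width: 0.0154
```

Call:
servo_tool(
  rows=[0,0,0,-0.001,0,0,0,0,0,0,0,0,0,0,0,0,0,0,0,0,0],
)

```text
time_s: 14.3
position: [0.648, 0.1708, 0.2248]
tool_rot: [[0.063, 0.002, 0.998], [-0.998, 0.0, 0.063], [0.0, -1.0, 0.002]]
ft_force: [-4.1, -1.4, 8.8]
grip_width: 0.0154
```

Call:
servo_tool(
  rows=[0,0.001,-0.0155,0,0,0,0,0,0.001,-0.0155,0,0,0,0,0,0.001,-0.0155,0,0,0,0,0,0.001,-0.0155,0,0,0,0,0,0.001,-0.0155,0,0,0,0,0,0.001,-0.0155,0,0,0,0,0,0.0005,-0.0155,0,0,0,0,0,0,0,0,0,0,0,0,0,0,0,0,0,0],
)

```text
time_s: 15.05
position: [0.6555, 0.0603, 0.2248]
tool_rot: [[0.061, 0.004, 0.998], [-0.998, -0.002, 0.061], [0.003, -1.0, 0.004]]
ft_force: [0.1, -4.1, 7.2]
grip_width: 0.0151
```

Call:
servo_tool(
  rows=[0,0,0,0,0,0,0],
)

```text
time_s: 15.13
position: [0.6555, 0.0608, 0.2248]
tool_rot: [[0.062, 0.004, 0.998], [-0.998, -0.002, 0.062], [0.003, -1.0, 0.004]]
ft_force: [-0.1, -4.0, 7.2]
grip_width: 0.0152
```

```bash
python3 -c "
from h import *
a=env.get_image('side')
go(.6542,.061,.2249,3.6)
overlay(a,'side',tile(44)[3:],(.6542,.061,.081,3.63),290,100,410,230,6,'ov11')"
```

```text
t 15.18 pos [0.6555 0.0609 0.2248] zang 3.55 delta [-0.0013  0.0001  0.0001] turn 0.05 tilt [ 0.004 -0.002 -1.   ] F [ 0.1 -4.2  6. ] w 0.0153
```

View pics/ov11.png

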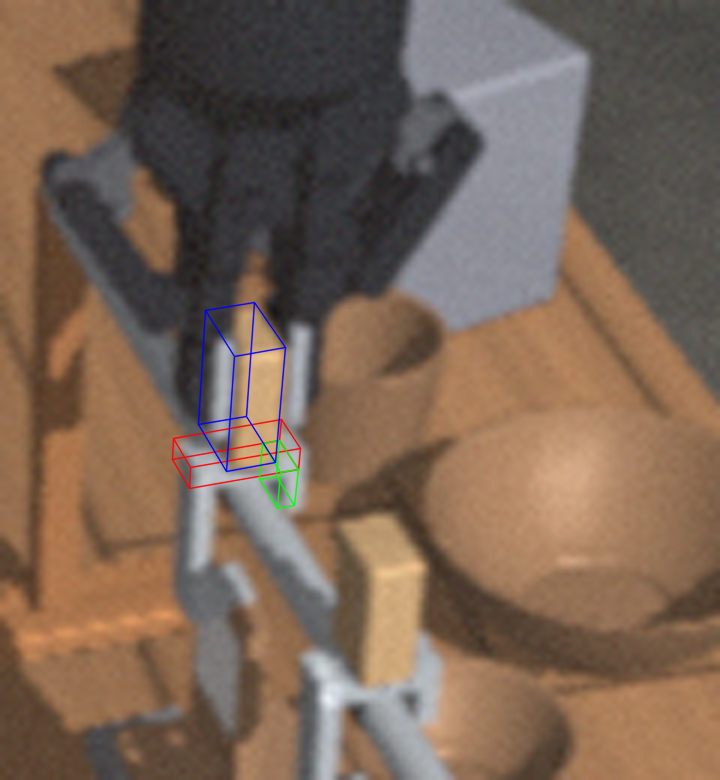

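Call:
servo_tool(
  rows=[0,-0.0005,-0.001,0,0,0,0,0,0,0,0.001,0,0,0,0,0,0,0,0,0,0,0.25,0,0,0,0,0,0,0.3,0,0,0,0,0,0,0.5,0,0,0,0,0,0,0.8,0,0,0,0,0,0,0.8,0,0,0.01,0,0,0,0.8,0,0,0.03,0,0,0,0.8,0,0,0.03,0,0,0],
)

```text
time_s: 16.02
position: [0.6536, 0.0614, 0.2949]
tool_rot: [[0.063, -0.003, 0.998], [-0.998, 0.0, 0.063], [-0.0, -1.0, -0.003]]
ft_force: [0.3, 0.2, 1.1]
grip_width: 0.0681
```

Call:
servo_tool(
  rows=[0.8,-0.03,0,0.01,0,0,0,0.8,-0.03,0,0,0,0,0,0.8,-0.03,0,0,0,0,0,0.8,-0.03,0,0,0,0,0,0.8,-0.03,0,0,0,0,0,0.8,-0.03,0,0,0,0,0],
)

```text
time_s: 16.52
position: [0.4725, 0.0614, 0.305]
tool_rot: [[0.063, 0.001, 0.998], [-0.998, -0.0, 0.063], [0.0, -1.0, 0.001]]
ft_force: [0.9, -0.0, 1.0]
grip_width: 0.0683
```

```bash
python3 -c "
from h import *
a=snap('side','s12');b=snap('top','t12')
go(.5263,-.1079,.2,0)
crop(a,'s12c',290,110,410,240,6);crop(b,'t12r',185,130,385,210,4)"
```

```text
t 16.62 pos [0.4708 0.0618 0.3059] zang 3.64 delta [ 0.0555 -0.1697 -0.1059] turn -3.64 tilt [ 0.001 -0.    -1.   ] F [ 0.6 -0.6 -0.4] w 0.0685
```

View pics/s12.png

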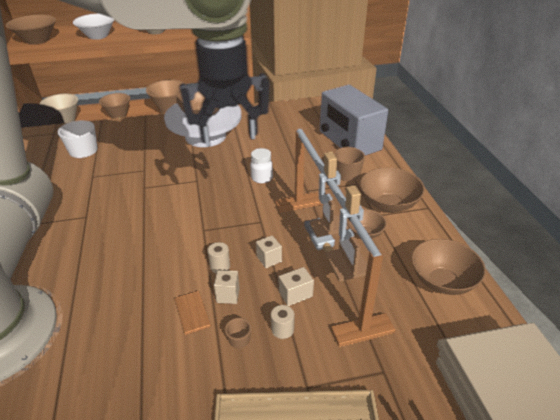

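View pics/t12r.png

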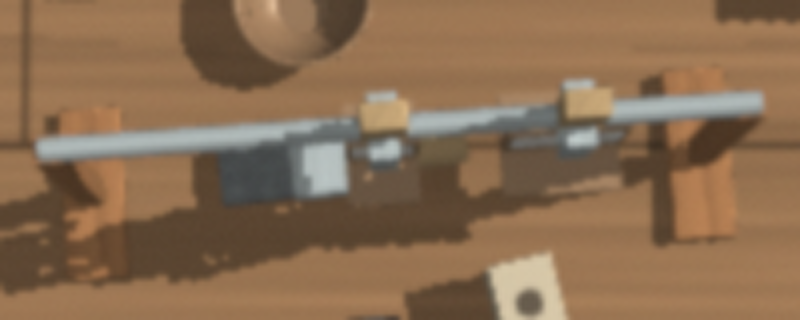

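View pics/s12c.png

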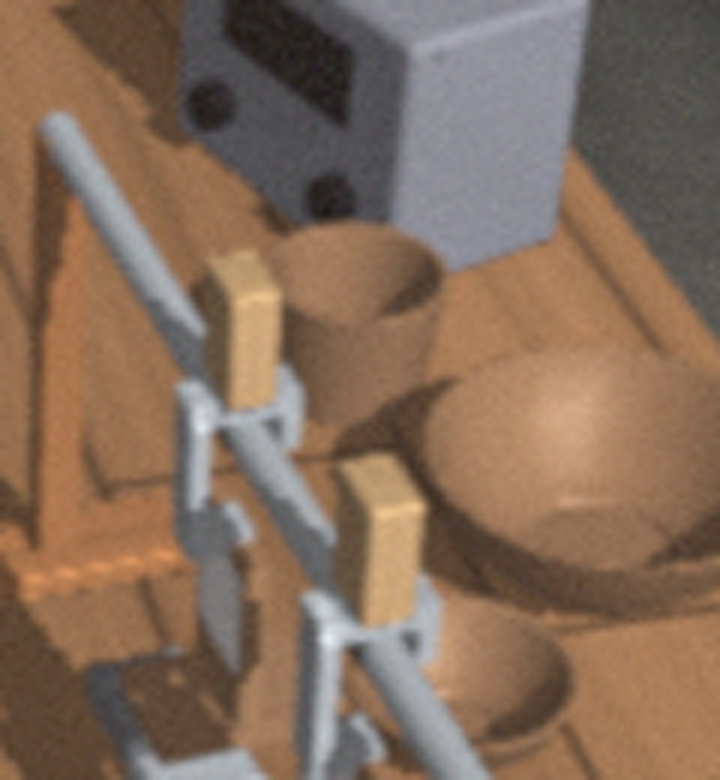

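Both hooks cover their rings in the top view, at crop columns about 381 and 580. The oblong has been knocked aside: in the side view it is now at (296,286), before (272,284). I'll re-measure the posts.

```bash
python3 -c "
from h import *
a=cv2.imread('pics/s12.png')[:,:,::-1];b=cv2.imread('pics/t12.png')[:,:,::-1]
crop(b,'t12b',255,190,385,290,6);crop(a,'s12b',190,230,330,350,5)"
```

```text
(no output)
```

View pics/t12b.png

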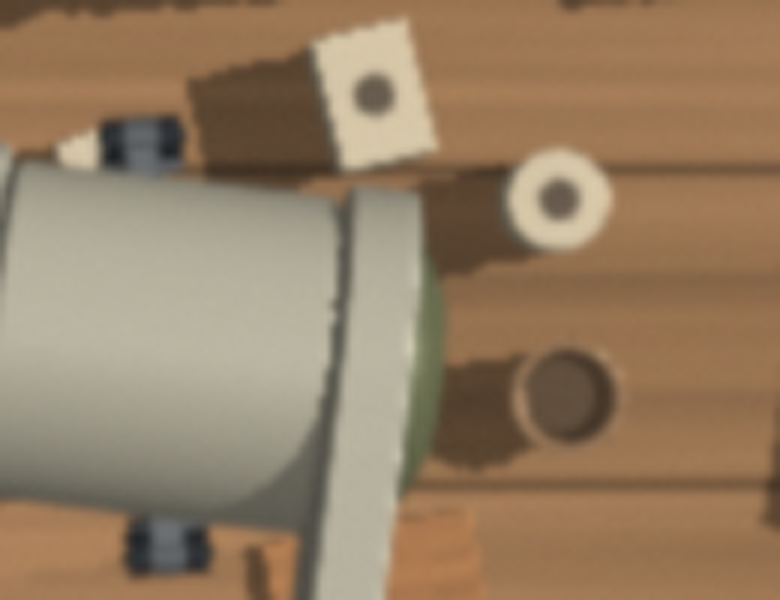

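View pics/s12b.png

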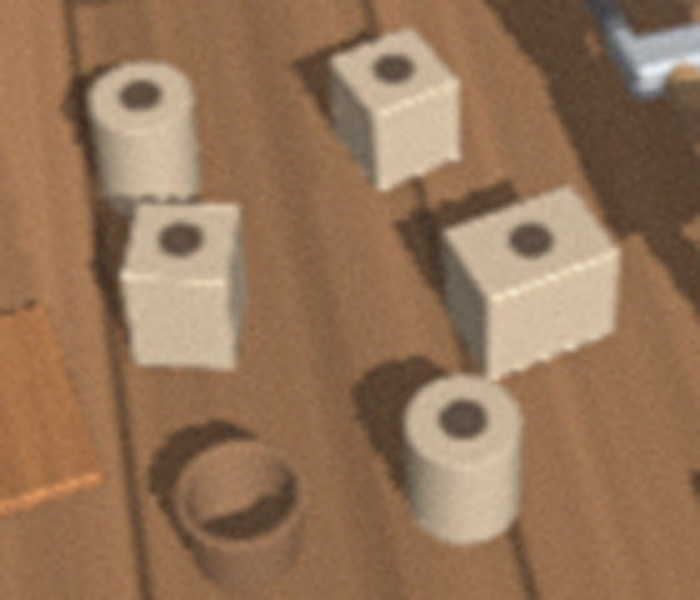

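```bash
python3 -c "
from h import *
np.set_printoptions(precision=4,suppress=True)
TB=lambda p:px(p,6,(255,190));SB=lambda p:px(p,5,(190,230))
print('B',tri(TB((375,95)),SB((531,240))),atz('top',*TB((375,95)),.048))
print('C',tri(TB((559,200)),SB((463,418))),atz('top',*TB((559,200)),.046))
def yaw(p,q,z):
    a=atz('top',*TB(p),z);b=atz('top',*TB(q),z);d=b-a;return np.degrees(np.arctan2(d[1],d[0])),np.linalg.norm(d)
print(yaw((341,171),(312,45),.048),yaw((438,150),(406,18),.048))
b=cv2.imread('pics/t12.png')[:,:,::-1];a=cv2.imread('pics/s12.png')[:,:,::-1]
tr=[box(-126,126,-30.5,30.5,0,19),box(-120,120,-24.5,24.5,6,19)]
overlay(b,'top',tr,(.5105,-.2718,0,-10.5),380,170,440,290,6,'ovtr')
overlay(a,'side',tr,(.5105,-.2718,0,-10.5),200,370,400,420,4,'ovtrs')
print(atz('top',349,256,.034))
"
```

```text
B (array([ 0.5695, -0.0318,  0.0478]), [np.float64(0.8580962720034828), np.float64(0.8580962720034953)]) [ 0.5686 -0.0317  0.048 ]
C (array([ 0.5261, -0.1079,  0.0462]), [np.float64(0.9544832479567517), np.float64(0.9544832479567129)]) [ 0.5252 -0.1078  0.046 ]
(np.float64(12.673253083573218), np.float64(0.05354546214585301)) (np.float64(13.223172634228536), np.float64(0.056294360950242865))
[ 0.443  -0.1118  0.034 ]
```

View pics/ovtr.png

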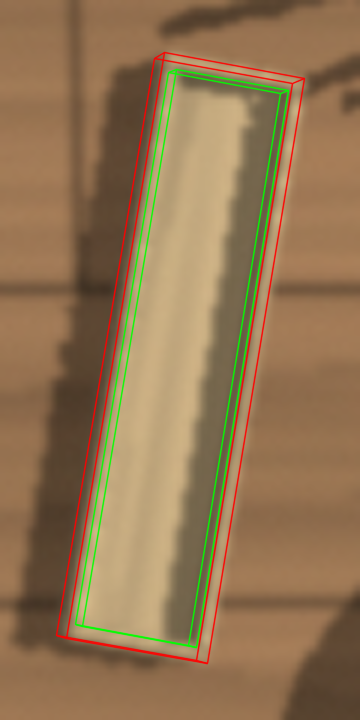

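View pics/ovtrs.png

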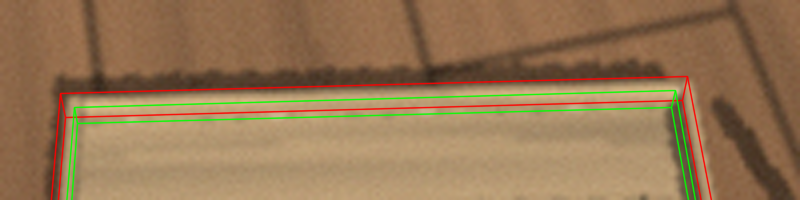

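```bash
cat > slots.py <<'E'
from h import *
T=np.array([.511,-.2725]);d=np.array([.9833,-.1822])
S=dict(C=T+d*.0957,B=T+d*.0434,A=T-d*.0079,D=T-d*.0522,E=T-d*.0965)
P=dict(C=(.5257,-.1078,79.5),B=(.569,-.0317,103),A=(.536,.0755,107.5),D=(.4307,.0767,79.5),E=(.437,-.0057,75))
E
python3 -c "
from slots import *
print(S)
go(*P['B'][:2],.15,P['B'][2])"
```

```text
{'C': array([ 0.60510181, -0.28993654]), 'B': array([ 0.55367522, -0.28040748]), 'A': array([ 0.50323193, -0.27106062]), 'D': array([ 0.45967174, -0.26298916]), 'E': array([ 0.41611155, -0.2549177 ])}
t 16.62 pos [0.4708 0.0618 0.3059] zang 3.64 delta [ 0.0982 -0.0935 -0.1559] turn -80.64 tilt [ 0.001 -0.    -1.   ] F [ 0.6 -0.6 -0.4] w 0.0685
```

Call:
servo_tool(
  rows=[0.75,0.008,-0.008,0,0,0,-6.5,0.75,0.008,-0.008,0,0,0,-6.5,0.75,0.008,-0.008,0,0,0,-6.5,0.75,0.008,-0.008,0,0,0,-6.5,0.75,0.008,-0.008,0,0,0,-6.5,0.75,0.008,-0.008,0,0,0,-6.5,0.75,0.008,-0.008,0,0,0,-6.5,0.75,0.008,-0.008,0,0,0,-6.5,0.75,0.008,-0.008,-0.02,0,0,-6.5,0.75,0.008,-0.008,-0.02,0,0,-6.5],
)

```text
time_s: 17.45
position: [0.5555, -0.0193, 0.2651]
tool_rot: [[-0.88, 0.003, 0.474], [-0.474, -0.001, -0.88], [-0.003, -1.0, 0.002]]
ft_force: [-0.1, -0.7, -0.1]
grip_width: 0.064
```

Call:
servo_tool(
  rows=[0.75,0.008,-0.008,-0.03,0,0,-6.5,0.75,0.0095,-0.006,-0.03,0,0,-6.5,0.75,0,0,-0.03,0,0,-2.6,0.75,0,0,-0.02,0,0,0,0.75,0,0,0,0,0,0],
)

```text
time_s: 17.87
position: [0.5705, -0.0325, 0.1505]
tool_rot: [[-0.974, -0.007, 0.225], [-0.225, 0.002, -0.974], [0.007, -1.0, -0.004]]
ft_force: [-0.7, 0.2, -0.1]
grip_width: 0.0638
```

```bash
python3 -c "
from slots import *
a=env.get_image('side');crop(a,'s13',230,140,370,280,5)
go(*P['B'][:2],.02,P['B'][2]);print(env.observe()['q'])"
```

```text
t 17.92 pos [ 0.5715 -0.0327  0.1532] zang -76.97 delta [-0.0025  0.001  -0.1332] turn -0.03 tilt [-0.003  0.001 -1.   ] F [ 0.7 -0.3  0.9] w 0.0638
[-1.51192163e+01  2.78949229e+01  7.78052993e+01  1.84310846e-03
  7.44924527e+01  6.18504181e+01]
```

View pics/s13.png

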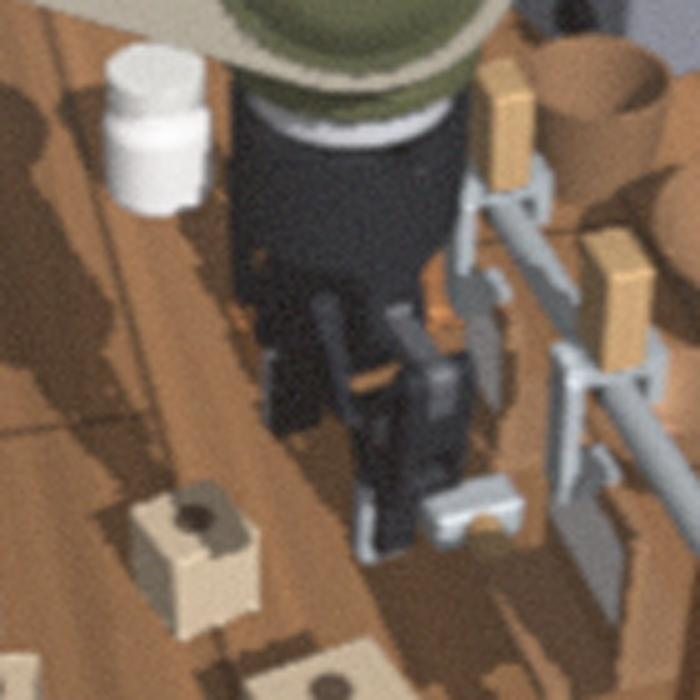

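```bash
python3 -c "
from slots import *
b=env.get_image('top');crop(b,'t13',180,120,400,290,3.5)
p=env.observe()['position']
for z in (p[2],.3,.4,.5):
  u=proj('top',(p[0],p[1],z));print(z,[(v+.5)*3.5-.5 for v in (u[0]-180,u[1]-120)])
for p in [(.6542,.061,.257),(.6611,-.0488,.257)]:
  u=proj('top',p);print([(v+.5)*3.5-.5 for v in (u[0]-180,u[1]-120)])
"
```

```text
0.15501991050133587 [np.float64(495.10500970656824), np.float64(282.43524537229695)]
0.3 [np.float64(516.0355480153885), np.float64(261.34239712265503)]
0.4 [np.float64(534.1239255077386), np.float64(243.10985094844762)]
0.5 [np.float64(556.375075181949), np.float64(220.67638156512385)]
[np.float64(351.93179084488406), np.float64(132.30576916516833)]
[np.float64(534.6813988207773), np.float64(120.93975658780396)]
```

View pics/t13.png

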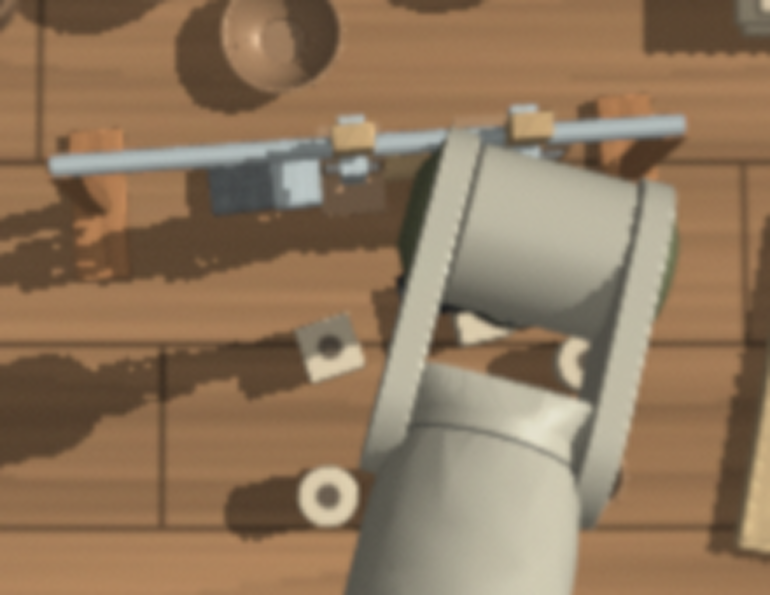

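Wrist clearance to the hanging tabs looks fine: the cylinder ends short of them and above. I'll descend on the oblong.

Call:
servo_tool(
  rows=[0.75,-0.0015,0.001,-0.03,0,0,0,0.75,0,0,-0.03,0,0,0,0.75,0,0,-0.025,0,0,0,0.75,0,0,0,0,0,0,0.75,0,0,0,0,0,0],
)

```text
time_s: 18.38
position: [0.571, -0.0319, 0.0708]
tool_rot: [[-0.974, 0.001, 0.226], [-0.226, -0.0, -0.974], [-0.001, -1.0, 0.001]]
ft_force: [0.5, -1.4, 1.2]
grip_width: 0.0644
```

```bash
python3 -c "
from slots import *
go(*P['B'][:2],.02,P['B'][2])
a=env.get_image('side');crop(a,'s14',230,190,370,310,5)"
```

```text
t 18.38 pos [ 0.571  -0.0319  0.0708] zang -76.96 delta [-0.002   0.0002 -0.0508] turn -0.04 tilt [ 0.001 -0.    -1.   ] F [ 0.5 -1.4  1.2] w 0.0644
```

View pics/s14.png

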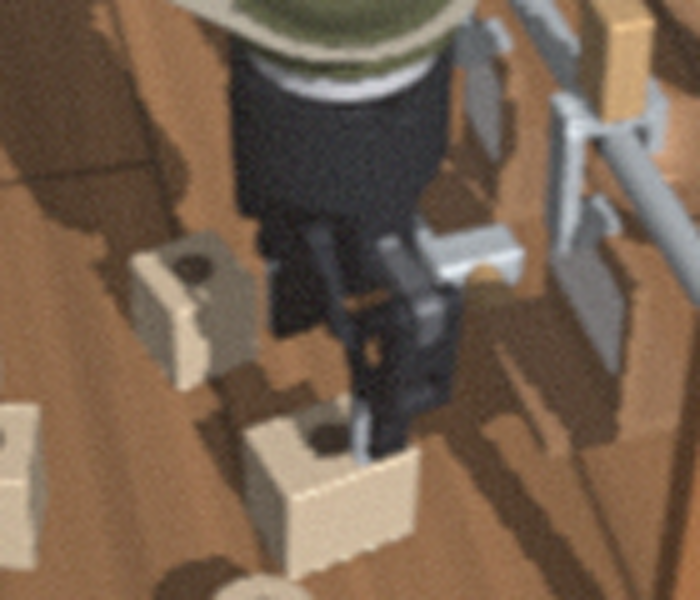

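Call:
servo_tool(
  rows=[0.75,-0.002,0,-0.02,0,0,0,0.75,0,0,-0.02,0,0,0,0.75,0,0,-0.011,0,0,0,0.75,0,0,0,0,0,0,0.45,0,0,0,0,0,0,0.3,0,0,0,0,0,0,0.2,0,0,0,0,0,0,0.2,0,0,0,0,0,0,0.2,0,0,0,0,0,0,0.2,0,0,0,0,0,0],
)

```text
time_s: 19.27
position: [0.5692, -0.0319, 0.0202]
tool_rot: [[-0.974, 0.004, 0.225], [-0.225, -0.001, -0.974], [-0.003, -1.0, 0.002]]
ft_force: [-0.9, 0.4, 7.3]
grip_width: 0.039
```

```bash
python3 -c "
from slots import *
go(*S['B'],.026,79.5)"
```

```text
t 19.27 pos [ 0.5692 -0.0319  0.0202] zang -76.98 delta [-0.0156 -0.2485  0.0058] turn -23.52 tilt [ 0.004 -0.001 -1.   ] F [-0.9  0.4  7.3] w 0.0390
```

Call:
servo_tool(
  rows=[0.2,0,0,0.02,0,0,0,0.2,0,0,0.03,0,0,0,0.2,-0.002,-0.005,0.03,0,0,0,0.2,-0.002,-0.03,0,0,0,-3.3,0.2,-0.002,-0.03,0,0,0,-3.3,0.2,-0.002,-0.035,0,0,0,-3.3,0.2,-0.002,-0.035,0,0,0,-3.3,0.2,-0.002,-0.035,0,0,0,-3.3,0.2,-0.002,-0.035,0,0,0,-3.3,0.2,-0.002,-0.03,0,0,0,-3.3],
)

```text
time_s: 20.1
position: [0.5517, -0.269, 0.0989]
tool_rot: [[-0.984, 0.0, -0.179], [0.179, -0.001, -0.984], [-0.001, -1.0, 0.0]]
ft_force: [0.1, -0.1, -2.7]
grip_width: 0.0391
```

Call:
servo_tool(
  rows=[0.2,-0.0015,-0.0135,0,0,0,-0.4,0.2,0,0,-0.02,0,0,0,0.2,0,0,0,0,0,0,0.2,0,0,0,0,0,0],
)

```text
time_s: 20.43
position: [0.5501, -0.2793, 0.0779]
tool_rot: [[-0.983, -0.002, -0.181], [0.181, 0.002, -0.983], [0.002, -1.0, -0.001]]
ft_force: [0.6, -0.3, -3.1]
grip_width: 0.0393
```

```bash
python3 -c "
from slots import *
go(*S['B'],.026,79.5)
a=env.get_image('side');crop(a,'s15',230,330,400,420,4.5)"
```

```text
t 20.43 pos [ 0.5501 -0.2793  0.0779] zang -100.44 delta [ 0.0036 -0.0011 -0.0519] turn -0.06 tilt [-0.002  0.002 -1.   ] F [ 0.6 -0.3 -3.1] w 0.0393
```

View pics/s15.png

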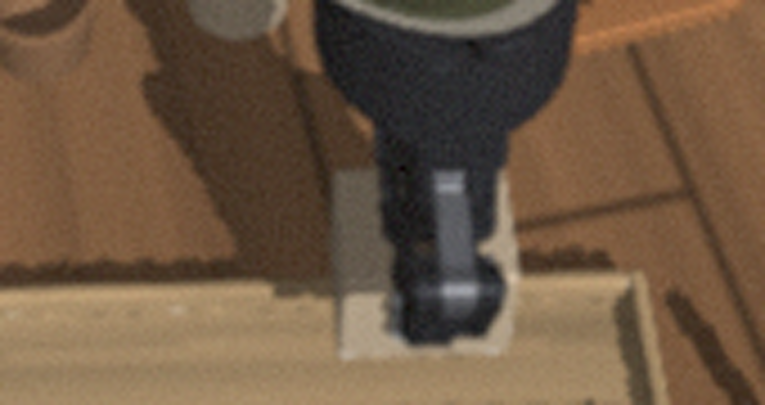

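```bash
python3 -c "
from slots import *
a=env.get_image('side');p=env.observe()['position'];go(*S['B'],.026,79.5)
overlay(a,'side',[box(-28,28,-20,20,0,48)],(p[0],p[1],p[2]-.0202,-10.45),230,330,400,420,4.5,'ov15')"
```

```text
t 20.53 pos [ 0.5509 -0.2794  0.0792] zang -100.40 delta [ 0.0027 -0.001  -0.0532] turn -0.10 tilt [ 0. -0. -1.] F [ 0.4  0.2 -1.6] w 0.0392
```

View pics/ov15.png

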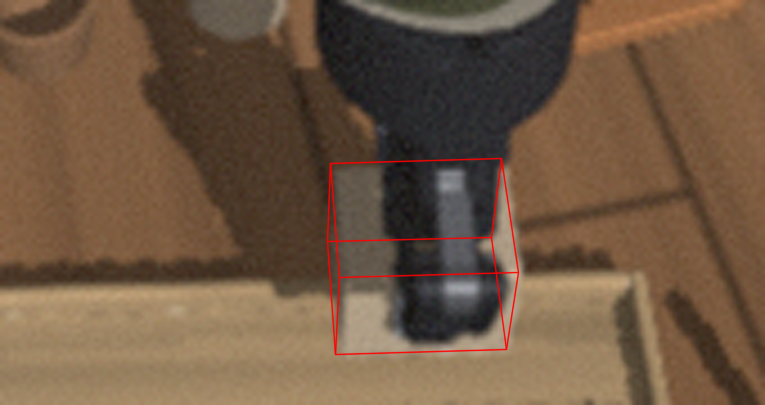

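The oblong overlay is within about 1.5 mm of where it should be. Lowering it into its slot.

Call:
servo_tool(
  rows=[0.2,0.002,-0.001,0,0,0,0,0.2,0,0,-0.02,0,0,0,0.2,0,0,-0.02,0,0,0,0.2,0,0,-0.01,0,0,0,0.2,0,0,-0.003,0,0,0,0.2,0,0,0,0,0,0,0.2,0,0,0,0,0,0],
)

```text
time_s: 21.12
position: [0.5531, -0.2811, 0.0261]
tool_rot: [[-0.983, 0.001, -0.181], [0.181, -0.001, -0.983], [-0.001, -1.0, 0.001]]
ft_force: [0.1, -0.3, -2.7]
grip_width: 0.039
```

```bash
python3 -c "
from slots import *
go(*S['B'],.026,79.5)"
```

```text
t 21.12 pos [ 0.5531 -0.2811  0.0261] zang -100.44 delta [ 0.0006  0.0007 -0.0001] turn -0.06 tilt [ 0.001 -0.001 -1.   ] F [ 0.1 -0.3 -2.7] w 0.0390
```

Not quite seated yet, since the load is still carried, so I'll go 1–2 mm further and release.

Call:
servo_tool(
  rows=[0.2,0,0,-0.001,0,0,0,0.2,0,0,-0.001,0,0,0,0.2,0,0,0,0,0,0],
)

```text
time_s: 21.37
position: [0.5532, -0.2812, 0.0259]
tool_rot: [[-0.983, 0.002, -0.181], [0.181, -0.001, -0.983], [-0.002, -1.0, 0.001]]
ft_force: [-4.7, 3.3, 15.8]
grip_width: 0.0388
```

Call:
servo_tool(
  rows=[0.45,0,0,0,0,0,0,0.6,0,0,0,0,0,0,0.7,0,0,0,0,0,0,0.7,0,0,0.01,0,0,0,0.7,0,0,0.03,0,0,0,0.7,0,0,0.03,0,0,0,0.7,0,0,0.03,0,0,0],
)

```text
time_s: 21.95
position: [0.5525, -0.2811, 0.1251]
tool_rot: [[-0.983, -0.0, -0.182], [0.182, 0.0, -0.983], [0.0, -1.0, -0.0]]
ft_force: [-0.4, -0.5, 0.9]
grip_width: 0.0598
```

```bash
python3 -c "
from slots import *
go(*P['C'][:2],.1,79.5)
b=env.get_image('top');crop(b,'t16',250,130,450,290,4)"
```

```text
t 21.95 pos [ 0.5525 -0.2811  0.1251] zang -100.48 delta [-0.0268  0.1733 -0.0251] turn -0.02 tilt [-0.  0. -1.] F [-0.4 -0.5  0.9] w 0.0598
```

View pics/t16.png

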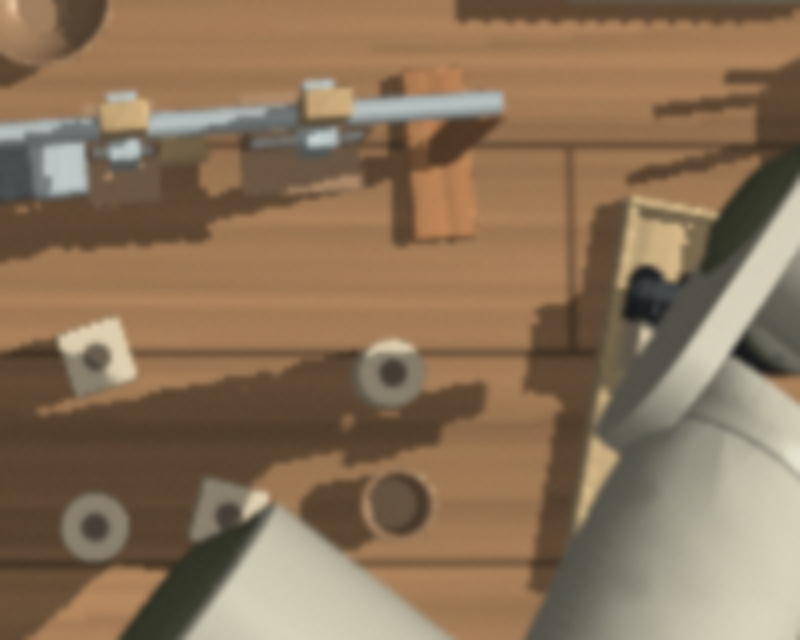

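Call:
servo_tool(
  rows=[0.75,-0.0045,0.029,0,0,0,0,0.75,-0.0045,0.029,0,0,0,0,0.75,-0.0045,0.029,0,0,0,0,0.75,-0.0045,0.029,0,0,0,0,0.75,-0.0045,0.029,0,0,0,0,0.75,-0.0045,0.0285,-0.02,0,0,0,0.75,0,0,-0.02,0,0,0,0.75,0,0,0,0,0,0,0.75,0,0,0,0,0,0],
)

```text
time_s: 22.75
position: [0.5257, -0.1078, 0.0836]
tool_rot: [[-0.983, -0.001, -0.182], [0.182, 0.0, -0.983], [0.001, -1.0, -0.0]]
ft_force: [-0.1, -0.7, 0.2]
grip_width: 0.064
```

```bash
python3 -c "
from slots import *
go(*P['C'][:2],.02,79.5)
a=env.get_image('side');crop(a,'s17',220,240,350,350,5.5)"
```

```text
t 22.75 pos [ 0.5257 -0.1078  0.0836] zang -100.46 delta [-0.      0.     -0.0636] turn -0.04 tilt [-0.001  0.    -1.   ] F [-0.1 -0.7  0.2] w 0.0640
```

View pics/s17.png

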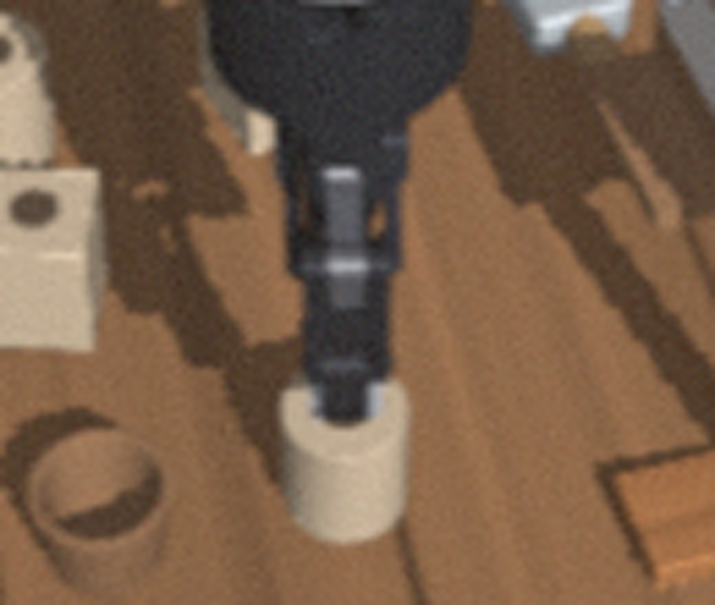

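The gripper is centred over the round short post. Next I'll descend and grip.

Call:
servo_tool(
  rows=[0.75,0,0,-0.02,0,0,0,0.75,0,0,-0.025,0,0,0,0.75,0,0,-0.018,0,0,0,0.75,0,0,0,0,0,0,0.5,0,0,0,0,0,0,0.3,0,0,0,0,0,0,0.2,0,0,0,0,0,0,0.2,0,0,0,0,0,0,0.2,0,0,0,0,0,0],
)

```text
time_s: 23.55
position: [0.5267, -0.1085, 0.0222]
tool_rot: [[-0.983, 0.004, -0.182], [0.182, -0.002, -0.983], [-0.004, -1.0, 0.001]]
ft_force: [-1.1, -1.9, 7.4]
grip_width: 0.0405
```

```bash
python3 -c "
from slots import *
go(*S['C'],.026,79.5)"
```

```text
t 23.55 pos [ 0.5267 -0.1085  0.0222] zang -100.48 delta [ 0.0784 -0.1814  0.0038] turn -0.02 tilt [ 0.004 -0.002 -1.   ] F [-1.1 -1.9  7.4] w 0.0405
```

Call:
servo_tool(
  rows=[0.2,0,0,0.02,0,0,0,0.2,0,0,0.03,0,0,0,0.2,0.0084,-0.0164,0.03,0,0,0,0.2,0.0125,-0.03,0,0,0,0,0.2,0.0125,-0.03,0,0,0,0,0.2,0.0125,-0.03,0,0,0,0,0.2,0.0125,-0.03,0,0,0,0,0.2,0.0125,-0.03,0,0,0,0,0.2,0.0075,-0.015,-0.02,0,0,0,0.2,0,0,0,0,0,0],
)

```text
time_s: 24.38
position: [0.6036, -0.2919, 0.0776]
tool_rot: [[-0.983, -0.002, -0.185], [0.185, 0.001, -0.983], [0.002, -1.0, -0.001]]
ft_force: [-1.5, 0.2, -3.1]
grip_width: 0.0403
```

Call:
servo_tool(
  rows=[0.2,0,0,0,0,0,0,0.2,0,0,0,0,0,0],
)

```text
time_s: 24.55
position: [0.6039, -0.2885, 0.0811]
tool_rot: [[-0.983, 0.0, -0.182], [0.182, 0.0, -0.983], [-0.0, -1.0, -0.0]]
ft_force: [-0.0, 0.7, -1.1]
grip_width: 0.0403
```

```bash
cat >> slots.py <<'E'
def cyl(h):
    n=24;t=np.linspace(0,2*np.pi,n,endpoint=False);v=np.array([(21*np.cos(a),21*np.sin(a),z) for z in(0,h) for a in t])/1000
    return v,[(i,(i+1)%n) for i in range(n)]+[(n+i,n+(i+1)%n) for i in range(n)]
def chk(fn,part,zp,crp=(230,330,420,420),s=4):
    a=env.get_image('side');p=env.observe()['position']
    overlay(a,'side',[part],(p[0],p[1],p[2]-zp,-10.45),*crp,s,fn)
E
python3 -c "
from slots import *
chk('ov18',cyl(46),.0222);go(*S['C'],.028,79.5)"
```

```text
t 24.60 pos [ 0.604  -0.2883  0.0814] zang -100.44 delta [ 0.0011 -0.0016 -0.0534] turn -0.06 tilt [ 0.001 -0.    -1.   ] F [-0.2 -0.3 -1.8] w 0.0403
```

View pics/ov18.png

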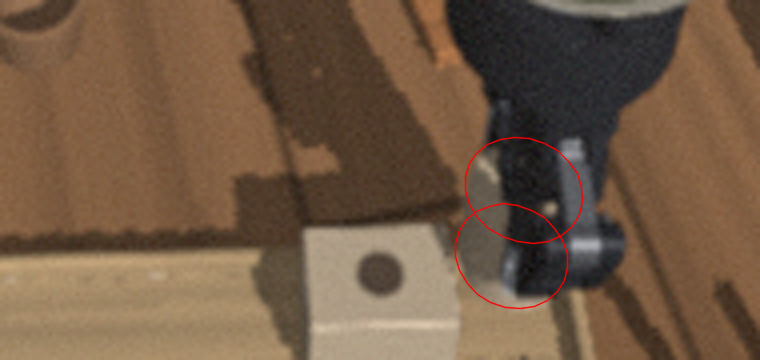

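Call:
servo_tool(
  rows=[0.2,0.001,-0.0015,0,0,0,0,0.2,0,0,-0.02,0,0,0,0.2,0,0,-0.02,0,0,0,0.2,0,0,-0.01,0,0,0,0.2,0,0,-0.003,0,0,0,0.2,0,0,0,0,0,0,0.2,0,0,-0.001,0,0,0,0.2,0,0,0,0,0,0],
)

```text
time_s: 25.27
position: [0.6055, -0.2905, 0.0276]
tool_rot: [[-0.983, 0.002, -0.182], [0.182, -0.001, -0.983], [-0.002, -1.0, 0.001]]
ft_force: [-0.5, 2.4, 3.1]
grip_width: 0.0411
```

Call:
servo_tool(
  rows=[0.2,0,0,-0.001,0,0,0,0.2,0,0,0,0,0,0],
)

```text
time_s: 25.43
position: [0.6056, -0.2905, 0.0275]
tool_rot: [[-0.983, 0.002, -0.181], [0.181, -0.001, -0.983], [-0.002, -1.0, 0.001]]
ft_force: [-2.0, 3.5, 10.7]
grip_width: 0.0404
```

Call:
servo_tool(
  rows=[0.45,0,0,0,0,0,0,0.6,0,0,0,0,0,0,0.7,0,0,0,0,0,0,0.7,0,0,0.01,0,0,0,0.75,0,0,0.03,0,0,0,0.75,-0.01,0,0.03,0,0,0,0.75,-0.02,0.01,0.03,0,0,2,0.75,-0.03,0.02,0,0,0,2,0.75,-0.0005,0.03,0,0,0,2,0.75,-0.0005,0.03,0,0,0,2],
)

```text
time_s: 26.27
position: [0.5429, -0.2003, 0.1268]
tool_rot: [[-0.999, 0.001, -0.044], [0.044, -0.001, -0.999], [-0.001, -1.0, 0.001]]
ft_force: [0.8, 0.6, -0.7]
grip_width: 0.0643
```

Call:
servo_tool(
  rows=[0.75,-0.001,0.03,0,0,0,2,0.75,-0.001,0.03,0,0,0,2,0.75,-0.001,0.03,0,0,0,2,0.75,-0.001,0.03,0,0,0,2,0.75,-0.001,0.03,0,0,0,2,0.75,-0.001,0.03,0,0,0,2,0.75,-0.001,0.03,0,0,0,2,0.75,-0.001,0.03,0,0,0,2,0.75,0,0.03,0,0,0,2,0.75,0,0.03,0,0,0,2],
)

```text
time_s: 27.1
position: [0.536, 0.1008, 0.1261]
tool_rot: [[-0.953, 0.001, 0.303], [-0.303, -0.0, -0.953], [-0.001, -1.0, 0.0]]
ft_force: [1.4, 0.0, -0.5]
grip_width: 0.0641
```

Call:
servo_tool(
  rows=[0.75,0,0.006,-0.02,0,0,0,0.75,0,0,-0.02,0,0,0,0.75,0,0,0,0,0,0],
)

```text
time_s: 27.35
position: [0.5344, 0.1061, 0.083]
tool_rot: [[-0.953, -0.005, 0.302], [-0.302, 0.0, -0.953], [0.005, -1.0, -0.002]]
ft_force: [-0.3, 0.5, 0.7]
grip_width: 0.0642
```

```bash
python3 -c "
from slots import *
a=snap('side','s19');b=snap('top','t19');crop(a,'s19b',190,230,330,350,5)
crop(b,'t19c',360,160,440,290,4.5)
go(*P['A'][:2],.02,107.5)"
```

```text
t 27.45 pos [0.5361 0.1053 0.0858] zang -72.48 delta [-0.0001 -0.0298 -0.0658] turn -0.02 tilt [-0. -0. -1.] F [ 0.1 -0.1  0.9] w 0.0642
```

View pics/t19c.png

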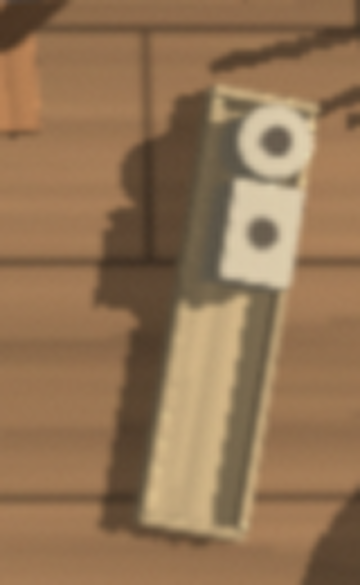

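View pics/s19b.png

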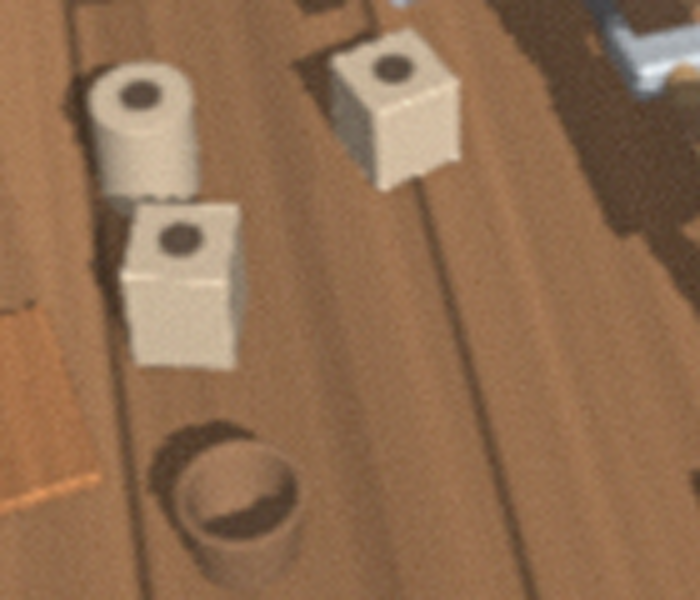

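```bash
python3 -c "
from slots import *
def uv(p,z):
    X=atz('top',*px(p,4.5,(360,160)),z)[:2]+[.0005,-.0007]; r=X-T; return r@d*1000, r@np.array([-d[1],d[0]])*1000
print('C',uv((277,141),.052),'B',uv((263,233),.054),'low edge',uv((218,277),.054),uv((290,290),.054),'near',uv((187,521),.0125))"
```

```text
C (np.float64(95.8354894847418), np.float64(-2.1869959641078434)) B (np.float64(43.83168963172361), np.float64(-2.30053432174661)) low edge (np.float64(15.37045466774419), np.float64(18.304830636861634)) (np.float64(15.53384704929932), np.float64(-22.237345175330407)) near (np.float64(-119.96546749119662), np.float64(2.7573556342320957))
```

Call:
servo_tool(
  rows=[0.75,0,-0.01,0,0,0,0,0.75,0,-0.01,0,0,0,0,0.75,0,-0.01,0,0,0,0,0.75,0,0,-0.02,0,0,0,0.75,0,0,-0.025,0,0,0,0.75,0,0,-0.021,0,0,0,0.75,0,0,0,0,0,0],
)

```text
time_s: 28.03
position: [0.5344, 0.0741, 0.0167]
tool_rot: [[-0.954, -0.006, 0.3], [-0.3, 0.0, -0.954], [0.005, -1.0, -0.002]]
ft_force: [-0.9, -0.3, -1.5]
grip_width: 0.0646
```

Call:
servo_tool(
  rows=[0.5,0,0,0,0,0,0,0.3,0,0,0,0,0,0,0.2,0,0,0,0,0,0,0.2,0,0,0,0,0,0,0.2,0,0,0,0,0,0],
)

```text
time_s: 28.45
position: [0.537, 0.0751, 0.021]
tool_rot: [[-0.954, 0.003, 0.301], [-0.301, -0.001, -0.954], [-0.003, -1.0, 0.002]]
ft_force: [-0.1, -1.4, 7.2]
grip_width: 0.0394
```

```bash
python3 -c "
from slots import *
go(*S['A'],.026,79.5)"
```

```text
t 28.45 pos [0.537  0.0751 0.021 ] zang -72.47 delta [-0.0337 -0.3461  0.005 ] turn -28.03 tilt [ 0.003 -0.001 -1.   ] F [-0.1 -1.4  7.2] w 0.0394
```

Call:
servo_tool(
  rows=[0.2,0,0,0.02,0,0,0,0.2,0,0,0.03,0,0,0,0.2,0,0,0.03,0,0,0,0.2,-0.003,-0.029,0,0,0,-2.4,0.2,-0.003,-0.03,0,0,0,-2.4,0.2,-0.003,-0.03,0,0,0,-2.4,0.2,-0.003,-0.03,0,0,0,-2.4,0.2,-0.003,-0.03,0,0,0,-2.4,0.2,-0.003,-0.03,0,0,0,-2.4,0.2,-0.003,-0.03,0,0,0,-2.4],
)

```text
time_s: 29.28
position: [0.5146, -0.135, 0.1]
tool_rot: [[-1.0, 0.001, 0.011], [-0.011, -0.0, -1.0], [-0.001, -1.0, 0.0]]
ft_force: [0.1, 0.5, -1.7]
grip_width: 0.0388
```

Call:
servo_tool(
  rows=[0.2,-0.003,-0.03,0,0,0,-2.4,0.2,-0.003,-0.03,0,0,0,-2.4,0.2,-0.003,-0.03,0,0,0,-2.4,0.2,-0.003,-0.03,0,0,0,-2.4,0.2,-0.003,-0.016,-0.02,0,0,-1.6,0.2,0,0,0,0,0,0,0.2,0,0,0,0,0,0,0.2,0,0,0,0,0,0],
)

```text
time_s: 29.95
position: [0.5001, -0.2689, 0.0799]
tool_rot: [[-0.983, 0.0, -0.181], [0.181, 0.0, -0.983], [-0.0, -1.0, -0.0]]
ft_force: [0.6, 0.1, -0.6]
grip_width: 0.0392
```

```bash
python3 -c "
from slots import *
chk('ov20',box(-20,20,-20,20,0,46),.021,(200,330,390,420));go(*S['A'],.027,79.5)"
```

```text
t 30.00 pos [ 0.5003 -0.2687  0.0801] zang -100.39 delta [ 0.0029 -0.0023 -0.0531] turn -0.11 tilt [ 0.001 -0.    -1.   ] F [ 0.2 -0.4 -1.8] w 0.0391
```

View pics/ov20.png

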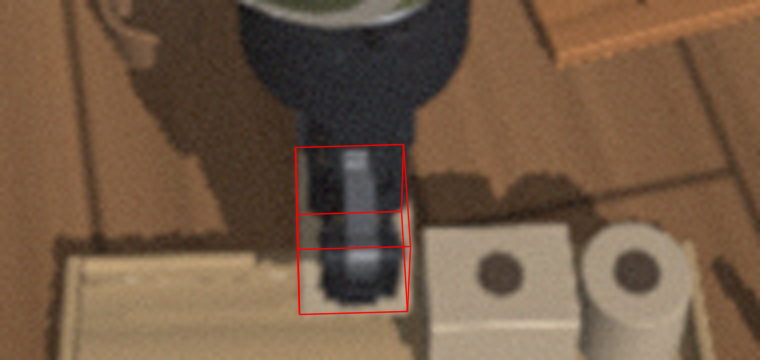

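Call:
servo_tool(
  rows=[0.2,0.003,-0.0015,0,0,0,0,0.2,0,0,-0.02,0,0,0,0.2,0,0,-0.02,0,0,0,0.2,0,0,-0.01,0,0,0,0.2,0,0,-0.003,0,0,0,0.2,0,0,0,0,0,0,0.2,0,0,-0.001,0,0,0,0.2,0,0,0,0,0,0],
)

```text
time_s: 30.67
position: [0.5036, -0.2708, 0.0268]
tool_rot: [[-0.983, 0.001, -0.181], [0.181, -0.001, -0.983], [-0.001, -1.0, 0.001]]
ft_force: [-0.7, 2.6, 6.8]
grip_width: 0.0393
```

Call:
servo_tool(
  rows=[0.2,0,0,-0.001,0,0,0,0.2,0,0,0,0,0,0],
)

```text
time_s: 30.83
position: [0.5036, -0.2708, 0.0267]
tool_rot: [[-0.983, 0.002, -0.181], [0.181, -0.001, -0.983], [-0.002, -1.0, 0.001]]
ft_force: [-5.7, 4.4, 16.8]
grip_width: 0.039
```

Call:
servo_tool(
  rows=[0.45,0,0,0,0,0,0,0.6,0,0,0,0,0,0,0.7,0,0,0,0,0,0,0.7,0,0,0.01,0,0,0,0.75,0,0,0.03,0,0,0,0.75,0,0,0.03,0,0,0,0.75,-0.005,0.0175,0.03,0,0,0,0.75,-0.006,0.03,0,0,0,0,0.75,-0.006,0.03,0,0,0,0,0.75,-0.006,0.03,0,0,0,0],
)

```text
time_s: 31.67
position: [0.4798, -0.1626, 0.1255]
tool_rot: [[-0.983, 0.002, -0.182], [0.182, -0.001, -0.983], [-0.002, -1.0, 0.001]]
ft_force: [0.2, 0.0, -0.1]
grip_width: 0.064
```

Call:
servo_tool(
  rows=[0.75,-0.006,0.03,0,0,0,0,0.75,-0.006,0.03,0,0,0,0,0.75,-0.006,0.03,0,0,0,0,0.75,-0.006,0.03,0,0,0,0,0.75,-0.006,0.03,0,0,0,0,0.75,-0.006,0.03,0,0,0,0,0.75,-0.007,0.03,-0.02,0,0,0,0.75,-0.007,0.03,-0.02,0,0,0,0.75,0,0,0,0,0,0,0.75,0,0,0,0,0,0],
)

```text
time_s: 32.5
position: [0.4295, 0.0775, 0.0843]
tool_rot: [[-0.984, -0.001, -0.179], [0.179, 0.0, -0.984], [0.001, -1.0, 0.0]]
ft_force: [0.4, -0.4, 0.8]
grip_width: 0.0641
```

```bash
python3 -c "
from slots import *
a=snap('side','s21');b=snap('top','t21');crop(a,'s21b',190,200,330,350,5)
crop(b,'t21c',360,160,440,290,4.5)
go(*P['D'][:2],.02,79.5)"
```

```text
t 32.60 pos [0.4308 0.076  0.0851] zang -100.48 delta [-0.0001  0.0007 -0.0651] turn -0.02 tilt [ 0.002 -0.    -1.   ] F [-0.3  0.5 -0. ] w 0.0643
```

View pics/s21b.png

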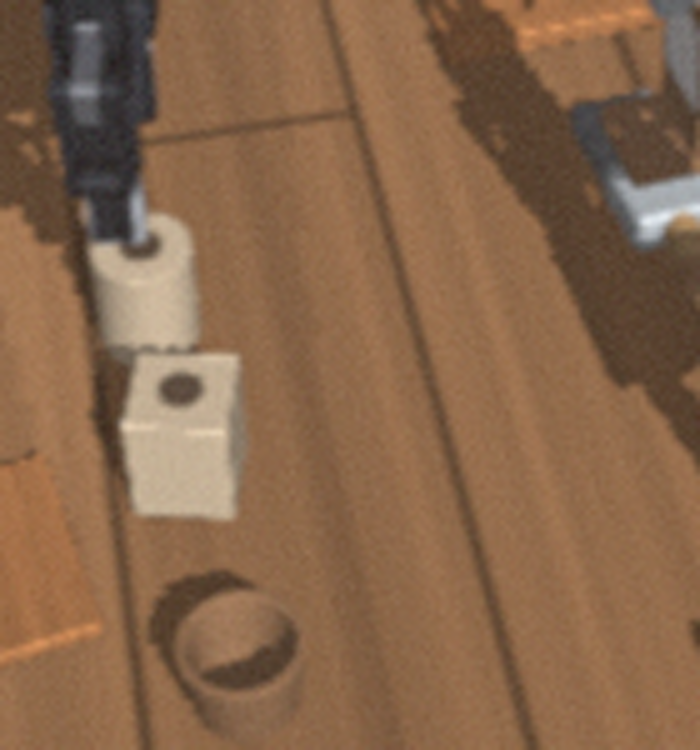

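View pics/t21c.png

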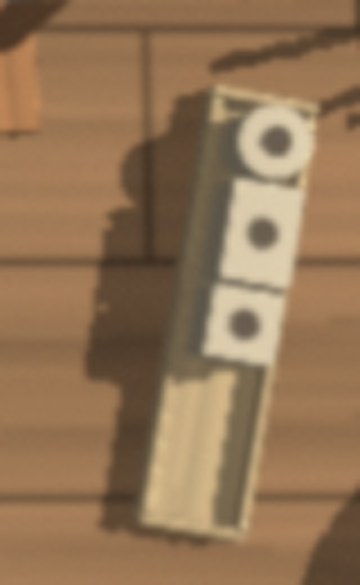

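Call:
servo_tool(
  rows=[0.75,0,0.0005,-0.02,0,0,0,0.75,0,0,-0.025,0,0,0,0.75,0,0,-0.02,0,0,0,0.75,0,0,0,0,0,0,0.5,0,0,0,0,0,0,0.3,0,0,0,0,0,0,0.2,0,0,0,0,0,0,0.2,0,0,0,0,0,0,0.2,0,0,0,0,0,0],
)

```text
time_s: 33.35
position: [0.4311, 0.0765, 0.0208]
tool_rot: [[-0.983, 0.003, -0.182], [0.182, -0.001, -0.983], [-0.003, -1.0, 0.0]]
ft_force: [0.1, -2.8, 8.2]
grip_width: 0.0407
```

```bash
python3 -c "
from slots import *
go(*S['D'],.026,79.5)
def uv(p,z):
    X=atz('top',*px(p,4.5,(360,160)),z)[:2]+[.0005,-.0007]; r=X-T; return r@d*1000, r@np.array([-d[1],d[0]])*1000
print('A',uv((245,324),.052),uv((204,353),.052),uv((274,365),.052))"
```

```text
t 33.35 pos [0.4311 0.0765 0.0208] zang -100.48 delta [ 0.0286 -0.3395  0.0052] turn -0.02 tilt [ 0.003 -0.001 -1.   ] F [ 0.1 -2.8  8.2] w 0.0407
A (np.float64(-7.2807187335662915), np.float64(-1.2192686307164375)) (np.float64(-27.093947805517825), np.float64(18.5144258163739)) (np.float64(-26.62161082499866), np.float64(-20.814484869837383))
```

Call:
servo_tool(
  rows=[0.2,0,0,0.02,0,0,0,0.2,0,0,0.03,0,0,0,0.2,0,0,0.03,0,0,0,0.2,0.002,-0.02,0,0,0,0,0.2,0.0025,-0.03,0,0,0,0,0.2,0.0025,-0.03,0,0,0,0,0.2,0.0025,-0.03,0,0,0,0,0.2,0.0025,-0.03,0,0,0,0,0.2,0.0025,-0.03,0,0,0,0,0.2,0.0025,-0.03,0,0,0,0],
)

```text
time_s: 34.18
position: [0.4469, -0.1246, 0.1001]
tool_rot: [[-0.983, 0.001, -0.182], [0.182, -0.0, -0.983], [-0.001, -1.0, 0.0]]
ft_force: [-0.1, 0.8, -1.4]
grip_width: 0.0409
```

Call:
servo_tool(
  rows=[0.2,0.0025,-0.03,0,0,0,0,0.2,0.0025,-0.03,0,0,0,0,0.2,0.0025,-0.03,0,0,0,0,0.2,0.0025,-0.03,0,0,0,0,0.2,0.002,-0.0185,-0.02,0,0,0,0.2,0,0,0,0,0,0,0.2,0,0,0,0,0,0,0.2,0,0,0,0,0,0],
)

```text
time_s: 34.85
position: [0.4589, -0.2611, 0.0799]
tool_rot: [[-0.983, 0.0, -0.182], [0.182, 0.0, -0.983], [-0.0, -1.0, -0.0]]
ft_force: [-1.0, 1.0, -1.5]
grip_width: 0.041
```

```bash
python3 -c "
from slots import *
chk('ov22',cyl(52),.0208,(200,320,390,420));go(*S['D'],.0268,79.5)"
```

```text
t 34.90 pos [ 0.459  -0.2609  0.0801] zang -100.44 delta [ 0.0006 -0.0021 -0.0533] turn -0.06 tilt [ 0. -0. -1.] F [-0.7  0.1 -2.1] w 0.0406
```

View pics/ov22.png

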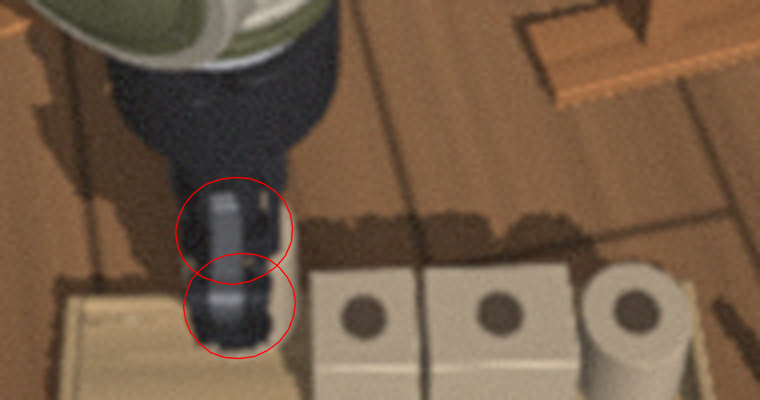

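Call:
servo_tool(
  rows=[0.2,0,-0.001,0,0,0,0,0.2,0,0,-0.02,0,0,0,0.2,0,0,-0.02,0,0,0,0.2,0,0,-0.01,0,0,0,0.2,0,0,-0.003,0,0,0,0.2,0,0,0,0,0,0,0.2,0,0,-0.001,0,0,0,0.2,0,0,0,0,0,0],
)

```text
time_s: 35.57
position: [0.4593, -0.2623, 0.0268]
tool_rot: [[-0.983, 0.001, -0.181], [0.181, -0.001, -0.983], [-0.001, -1.0, 0.0]]
ft_force: [-2.6, 3.0, 9.5]
grip_width: 0.0405
```

Call:
servo_tool(
  rows=[0.2,0,0,-0.001,0,0,0,0.2,0,0,0,0,0,0],
)

```text
time_s: 35.73
position: [0.4593, -0.2623, 0.0267]
tool_rot: [[-0.983, 0.001, -0.181], [0.181, -0.001, -0.983], [-0.002, -1.0, 0.001]]
ft_force: [-5.4, 4.9, 20.1]
grip_width: 0.0406
```

Call:
servo_tool(
  rows=[0.45,0,0,0,0,0,0,0.6,0,0,0,0,0,0,0.7,0,0,0,0,0,0,0.7,0,0,0.01,0,0,0,0.75,0,0,0.03,0,0,0,0.75,0,0,0.03,0,0,0,0.75,-0.002,0.0166,0.03,0,0,0,0.75,-0.003,0.03,0,0,0,-1,0.75,-0.003,0.03,0,0,0,-1,0.75,-0.003,0.03,0,0,0,-1],
)

```text
time_s: 36.57
position: [0.4479, -0.155, 0.1255]
tool_rot: [[-0.972, 0.002, -0.235], [0.235, -0.001, -0.972], [-0.002, -1.0, 0.001]]
ft_force: [0.8, 0.4, 0.1]
grip_width: 0.0639
```

Call:
servo_tool(
  rows=[0.75,-0.003,0.03,0,0,0,-1,0.75,-0.003,0.03,0,0,0,-0.5,0.75,-0.003,0.03,0,0,0,0,0.75,-0.002,0.03,-0.02,0,0,0,0.75,0,0.03,-0.02,0,0,0,0.75,0,0,0,0,0,0,0.75,0,0,0,0,0,0],
)

```text
time_s: 37.15
position: [0.4367, -0.0048, 0.0844]
tool_rot: [[-0.967, -0.001, -0.256], [0.256, 0.0, -0.967], [0.001, -1.0, 0.0]]
ft_force: [0.6, 0.2, -0.2]
grip_width: 0.064
```

```bash
python3 -c "
from slots import *
a=snap('side','s23');b=snap('top','t23');crop(a,'s23b',190,200,330,350,5)
crop(b,'t23c',360,160,440,290,4.5)
go(*P['E'][:2],.02,75)"
```

```text
t 37.25 pos [ 0.4377 -0.0065  0.0851] zang -104.97 delta [-0.0007  0.0008 -0.0651] turn -0.03 tilt [ 0.001 -0.001 -1.   ] F [ 0.1 -0.5 -0.1] w 0.0640
```

View pics/s23b.png

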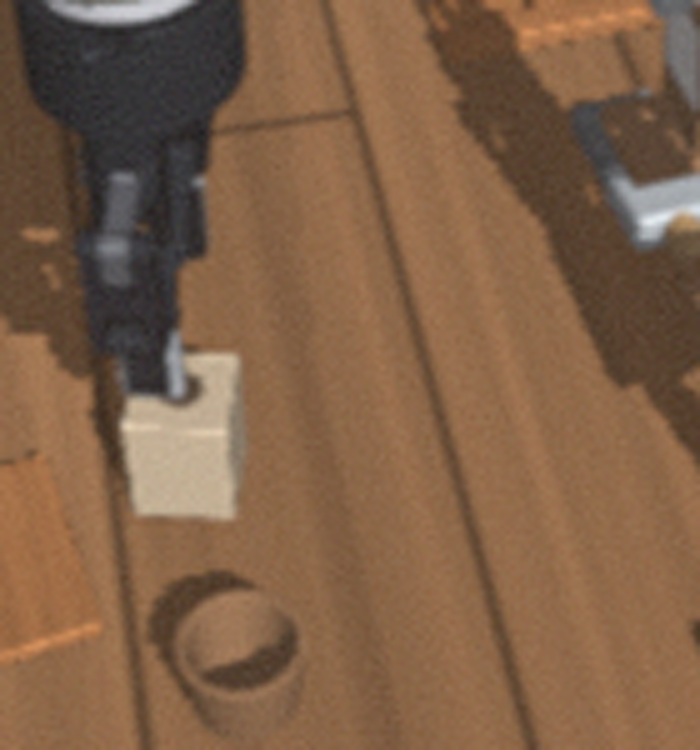

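View pics/t23c.png

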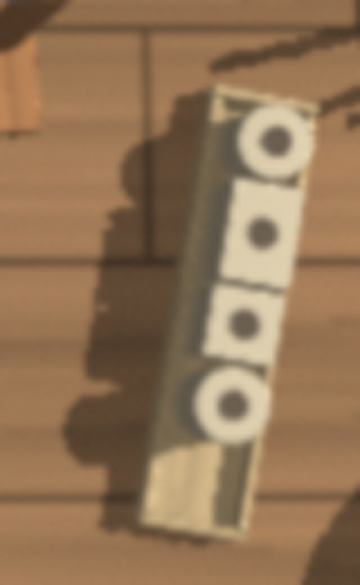

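Call:
servo_tool(
  rows=[0.75,0,0.0005,-0.02,0,0,0,0.75,0,0,-0.025,0,0,0,0.75,0,0,-0.02,0,0,0,0.75,0,0,0,0,0,0,0.5,0,0,0,0,0,0,0.3,0,0,0,0,0,0,0.2,0,0,0,0,0,0,0.2,0,0,0,0,0,0,0.2,0,0,0,0,0,0],
)

```text
time_s: 38.0
position: [0.438, -0.0061, 0.0207]
tool_rot: [[-0.966, 0.003, -0.259], [0.259, -0.001, -0.966], [-0.003, -1.0, 0.0]]
ft_force: [-0.5, -1.9, 8.4]
grip_width: 0.0394
```

```bash
python3 -c "
from slots import *
go(*S['E'],.026,79.5)
def uv(p,z):
    X=atz('top',*px(p,4.5,(360,160)),z)[:2]+[.0005,-.0007]; r=X-T; return r@d*1000, r@np.array([-d[1],d[0]])*1000
print('D',uv((233,404),.058),'edge',uv((228,443),.058))"
```

```text
t 38.00 pos [ 0.438  -0.0061  0.0207] zang -104.98 delta [-0.0219 -0.2488  0.0053] turn 4.48 tilt [ 0.003 -0.001 -1.   ] F [-0.5 -1.9  8.4] w 0.0394
D (np.float64(-52.025236674902445), np.float64(-0.4726978659523319)) edge (np.float64(-73.48036247758347), np.float64(-1.323888500818626))
```

Call:
servo_tool(
  rows=[0.2,0,0,0.02,0,0,0,0.2,0,0,0.03,0,0,0,0.2,0,0,0.03,0,0,0,0.2,-0.002,-0.03,0,0,0,0.6,0.2,-0.0025,-0.03,0,0,0,0.6,0.2,-0.0025,-0.03,0,0,0,0.6,0.2,-0.0025,-0.03,0,0,0,0.6,0.2,-0.0025,-0.03,0,0,0,0.6,0.2,-0.0025,-0.03,0,0,0,0.6,0.2,-0.0025,-0.03,0,0,0,0.6],
)

```text
time_s: 38.83
position: [0.4196, -0.2169, 0.1001]
tool_rot: [[-0.982, 0.001, -0.187], [0.187, -0.001, -0.982], [-0.001, -1.0, 0.0]]
ft_force: [0.7, 0.1, -1.6]
grip_width: 0.0394
```

Call:
servo_tool(
  rows=[0.2,-0.0025,-0.02,0,0,0,0.3,0.2,-0.0025,-0.018,-0.02,0,0,0,0.2,0,0,0,0,0,0,0.2,0,0,0,0,0,0,0.2,0,0,0,0,0,0],
)

```text
time_s: 39.25
position: [0.415, -0.2529, 0.0799]
tool_rot: [[-0.983, 0.0, -0.182], [0.182, 0.0, -0.983], [-0.0, -1.0, -0.0]]
ft_force: [-0.3, 0.2, -1.6]
grip_width: 0.0394
```

```bash
python3 -c "
from slots import *
chk('ov24',box(-20,20,-20,20,0,52),.0207,(200,320,390,420));go(*S['E'],.0267,79.5)"
```

```text
t 39.30 pos [ 0.4152 -0.2528  0.08  ] zang -100.44 delta [ 0.0009 -0.0022 -0.0533] turn -0.06 tilt [ 0. -0. -1.] F [ 0.3 -0.3 -1.3] w 0.0394
```

View pics/ov24.png

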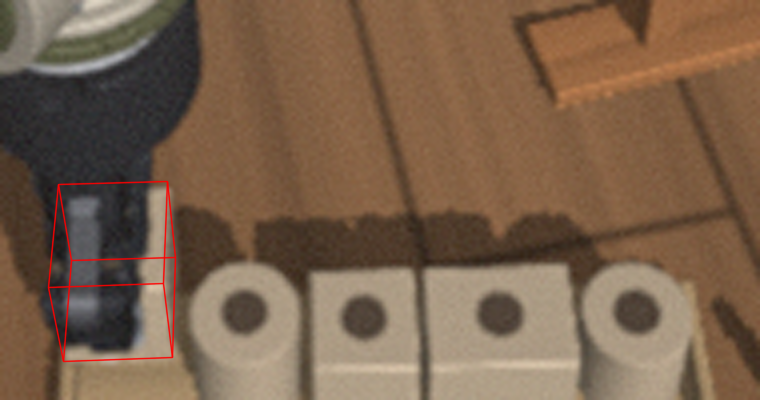

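Call:
servo_tool(
  rows=[0.2,0.001,-0.001,0,0,0,0,0.2,0,0,-0.02,0,0,0,0.2,0,0,-0.02,0,0,0,0.2,0,0,-0.005,0,0,0,0.2,0,0,0,0,0,0],
)

```text
time_s: 39.72
position: [0.4158, -0.2537, 0.0338]
tool_rot: [[-0.983, -0.002, -0.181], [0.181, 0.002, -0.983], [0.002, -1.0, -0.001]]
ft_force: [-0.7, -0.3, -1.7]
grip_width: 0.0394
```

Call:
servo_tool(
  rows=[0.2,0,0,-0.005,0,0,0,0.2,0,0,-0.003,0,0,0,0.2,0,0,0,0,0,0,0.2,0,0,-0.001,0,0,0,0.2,0,0,0,0,0,0],
)

```text
time_s: 40.13
position: [0.4164, -0.2548, 0.0267]
tool_rot: [[-0.983, 0.001, -0.182], [0.182, -0.001, -0.983], [-0.002, -1.0, 0.001]]
ft_force: [-2.0, 2.2, 10.5]
grip_width: 0.0392
```

Seated at z 0.0267, which is the floor. Release and retreat.

Call:
servo_tool(
  rows=[0.45,0,0,0,0,0,0,0.6,0,0,0,0,0,0,0.7,0,0,0,0,0,0,0.7,0,0,0.01,0,0,0,0.75,0,0,0.03,0,0,0,0.75,0,0,0.03,0,0,0,0.75,0,0,0.03,0,0,0,0.75,0,0,0.03,0,0,0,0.75,-0.02,0.03,0.02,0,0,0,0.75,-0.02,0.03,0,0,0,0],
)

```text
time_s: 40.97
position: [0.377, -0.1956, 0.1787]
tool_rot: [[-0.983, 0.006, -0.183], [0.183, -0.005, -0.983], [-0.007, -1.0, 0.004]]
ft_force: [-0.4, 0.9, 0.3]
grip_width: 0.0642
```

Call:
servo_tool(
  rows=[0.75,-0.01,0.03,0,0,0,0,0.75,-0.01,0.03,0,0,0,0,0.75,0,0.03,0,0,0,0,0.75,0,0.03,0,0,0,0,0.75,0,0.03,0,0,0,0,0.75,0,0.03,0,0,0,0,0.75,0,0,0,0,0,0,0.75,0,0,0,0,0,0],
)

```text
time_s: 41.63
position: [0.3559, -0.0135, 0.1756]
tool_rot: [[-0.984, 0.001, -0.179], [0.179, -0.0, -0.984], [-0.001, -1.0, 0.0]]
ft_force: [0.3, -0.1, -0.6]
grip_width: 0.0642
```

```bash
python3 -c "
from slots import *
a=snap('side','s25');b=snap('top','t25');crop(b,'t25r',185,130,385,210,4);crop(b,'t25c',360,160,440,290,4.5)
st()"
```

```text
41.7333 [ 0.3562 -0.0149  0.1755] [[-0.9833  0.0005 -0.1819]
 [ 0.1819 -0.0004 -0.9833]
 [-0.0005 -1.      0.0003]] [-0.7223  0.2453  0.2662] 0.06393991332171757 [-21.6352   5.7195 107.2144  -0.0124  67.0317  78.8483]
```

View pics/s25.png

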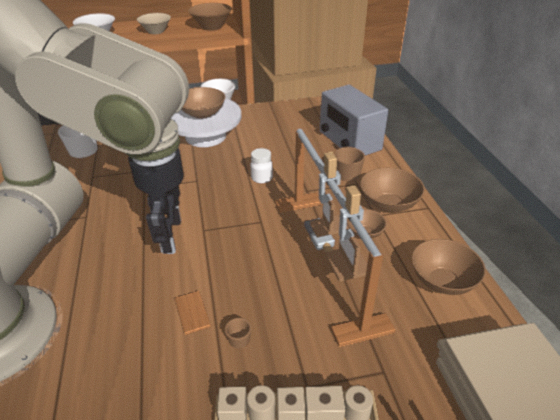

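View pics/t25.png

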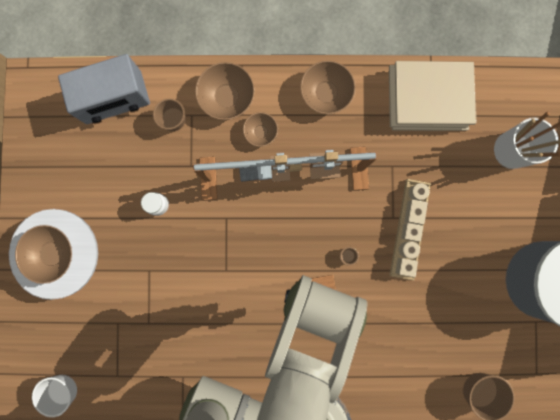

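View pics/t25c.png

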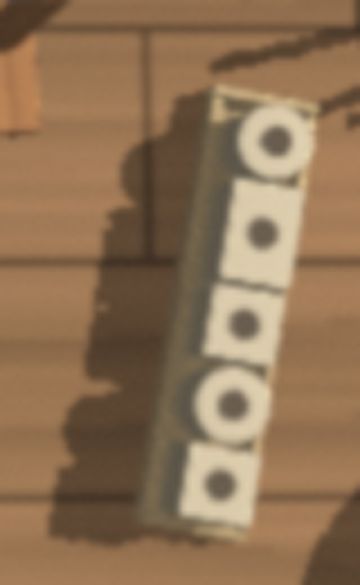

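View pics/t25r.png

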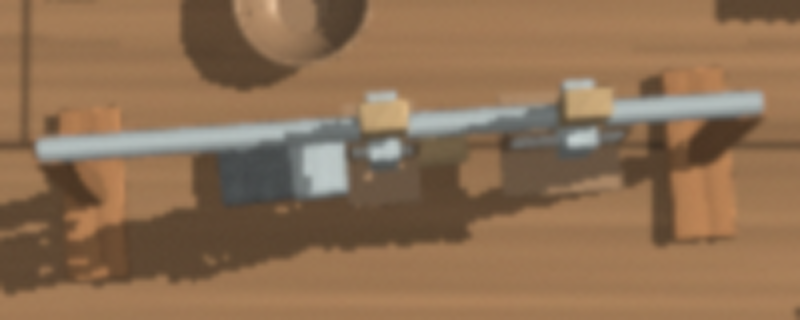

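```bash
python3 -c "
from rig import env
print(env.close_job())"
```

```text
the job is handed in; nothing more can be done
None
```

The bench is cleared and the job was handed in at about 42 s, well under the 210 s limit; no verdict is reported.

- **Tiles:** I hung the wide tile at the loading place and slid it along the bar to the far mark, keeping the hook in contact with the bar. The narrow tile then went the same way to the near mark. In the last top view, the narrow tile's hook sits within about 1 mm of its ring's centre. The wide tile's is about 1.5 mm off, towards the loading end. Both hang freely.
- **Posts:** All five were out, and all five now stand upright in one row on the tray floor. From the far end they are round short, oblong, square short, round tall, square tall. The oblong was knocked aside during the tile work, so I measured it again before picking it up.
- **Other things on the bench:** The pinch pot, glaze jar, brush, small bowl and rib show no movement in the final pictures. The rib is partly hidden by the arm in the top view but clear in the side view.
- **Checks:** The two cameras disagreed by 1–2 mm, which is within their calibration. A few move calls were refused because I miscounted the rows, and once I overshot sideways by 30 mm above a post. The refused calls moved nothing, and the overshoot touched nothing.

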